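Empty a gate pan of tibial trays into the catch bin

TASK

Carry the loaded gate pan level, by the bar across its middle, to the white cradle, put it down there with its gate end towards the steel bin, let go of it and lower the gate fully. Then take the pan by its end handle instead and tip it gently, so that all three resin trays slide out through the open gate end into the bin, and set the pan back level on the cradle with the gate still down. Never touch the resin trays with the gripper or tip them out any other way, and leave the jar, the mould and the calliper where they are.

Things in the scene. Friction and masses are not known exactly. Their poses are not given: they have to be found in the camera images.
- pan: loose aluminium gate pan, about 0.44 kg empty. Origin: centre of its underside, z up, +x to the gate end. 160 mm long (x -80 to 80), 92 wide; floor top at z 14; 4 mm side and rear walls up to z 44; the +x end is closed by the gate alone. Two full-width runners under it, 10 mm high, at x -62 to -54 and 54 to 62. At the start the slotted stand blocks the gate from being lowered.
- crossbar_mid (a point): middle of the dark square bar (12 x 12 mm, 92 mm long along the pan's y) that bridges the pan above its middle; at (0, 0, 68) mm in the pan's frame. The bar's underside is 62 mm above the pan's origin. For level carrying only.
- end_handle_mid (a point): middle of the dark round bar (12 mm diameter, along the pan's y, straight for 72 mm) of the U-shaped handle behind the pan's rear wall; at (-126, 0, 42) mm in the pan's frame; 40 mm clear between bar and rear wall. Being round, it can turn between the fingers.
- gate_hinge (a point): middle of the gate's hinge line, at (80, 0, 14) mm in the pan's frame; the hinge runs along the pan's y, at the floor's end.
- gate_tab (a point): centre of the dark tab on the middle of the gate's upper edge. The gate is a 4 mm plate 90 mm wide, its edge 28 mm from the hinge; the tab is 14 mm wide (along the pan's y), 8 mm thick and stands on from 28 to 57 mm from the hinge; this point is 44 mm from the hinge along the gate and 4 mm out from the gate's inner face.
- gate (a joint): angle of the gate about gate_hinge: 0 shut (upright), about 1.57 level with the pan floor and pointing away in the pan's +x as a chute, stop at 1.62. A stiff hinge (0.035 N m friction): the gate stays where it is left.
- tray1: ivory resin knee tibial tray (the three are alike): flat rounded plate about 36 (x) x 56 (y) x 6 mm with an upright stem 14 mm in diameter rising to 26 mm; 15 to 45 g; origin: centre of the plate's underside, z along the stem. Starts stem up, loose on the pan floor; begins to slide when the pan is tipped 13 to 20 degrees.
- tray2: ivory resin knee tibial tray (the three are alike): flat rounded plate about 36 (x) x 56 (y) x 6 mm with an upright stem 14 mm in diameter rising to 26 mm; 15 to 45 g; origin: centre of the plate's underside, z along the stem. Starts stem up, loose on the pan floor; begins to slide when the pan is tipped 13 to 20 degrees.
- tray3: ivory resin knee tibial tray (the three are alike): flat rounded plate about 36 (x) x 56 (y) x 6 mm with an upright stem 14 mm in diameter rising to 26 mm; 15 to 45 g; origin: centre of the plate's underside, z along the stem. Starts stem up, loose on the pan floor; begins to slide when the pan is tipped 13 to 20 degrees.
- cradle: fixed white tipping cradle; origin: centre of its underside; +x to the bin. Level top 70 mm up, 150 mm (x -75 to 75) by 110 mm; at its +x edge (x 69 to 75) a stop lip 6 mm high. The pan stands on it, pan +x along cradle +x, both runners behind the lip; front runner meets the lip at pan origin x = +7 mm; the lip holds the pan as its rear is lifted. 8 mm foot plate, 130 mm wide, x -95 to 75.
- bin: fixed open steel catch bin, 170 mm (x) x 150 mm (y), origin at the centre of its underside, x along the cradle's x. Floor 5 mm thick, walls 4 mm: near wall (-x, beside the cradle) 35 mm high, side walls 50 mm, far wall 60 mm. It stands about 165 to 180 mm ahead of the cradle's origin.
- stand: fixed clear acrylic stand with upright grooves, 60 mm (x) x 130 mm (y) x 82 mm high, origin at the centre of its underside; stands just before the pan's gate at the start.
- jar: bystander: squat glass rinse jar with ridged steel lid, 68 mm diameter, 86 mm high, origin at the centre of its underside.
- mould: bystander: green silicone mould half, 80 x 60 x 30 mm, origin at the centre of its underside.
- calliper: bystander: chrome calliper body lying flat, 150 mm long (x), jaws reaching 46 mm to -y, 9 mm high, origin at the middle of its beam's underside.
Things that resemble listed ones, but are neither listed nor needed, are in the scene too. Leave any blue look-alike of the pan alone. Leave any brown or orange look-alike of the tray3 alone.

How it is judged:
On the way, in this order (a step that is already met when the one before it is completed fails the run):
1. the loaded pan stands level on the cradle, gate end towards the bin, gate still up, let go (x of pan in the frame of cradle between -0.014 and 0.012 m and y of pan in the frame of cradle between -0.025 and 0.025 m and z of pan in the frame of cradle between 0.065 and 0.075 m and x of gate_hinge in the frame of cradle above 0.05 m and angle between the x axis of pan and the x axis of cradle, either way round below 0.17 rad and angle between pan's own z axis and vertical below 0.08 rad and value of joint gate below 0.5 rad and contact force between the fingers and pan below 0.2 N), for 0.2 s.
2. the gate is lowered while the pan stands on the cradle (x of pan in the frame of cradle between -0.014 and 0.014 m and y of pan in the frame of cradle between -0.025 and 0.025 m and z of pan in the frame of cradle between 0.065 and 0.075 m and x of gate_hinge in the frame of cradle above 0.05 m and angle between the x axis of pan and the x axis of cradle, either way round below 0.17 rad and angle between pan's own z axis and vertical below 0.12 rad and value of joint gate above 1.35 rad), for 0.1 s.
3. the pan is held by its end handle and is being tipped (angle between pan's own z axis and vertical above 0.15 rad and distance between the grasp point and end_handle_mid below 0.05 m and contact force between the fingers and pan above 0.3 N), for 0.05 s.
4. all three resin trays lie in the bin (x of tray1 in the frame of bin between -0.084 and 0.084 m and y of tray1 in the frame of bin between -0.074 and 0.074 m and z of tray1 in the frame of bin between 0 and 0.06 m and x of tray2 in the frame of bin between -0.084 and 0.084 m and y of tray2 in the frame of bin between -0.074 and 0.074 m and z of tray2 in the frame of bin between 0 and 0.06 m and x of tray3 in the frame of bin between -0.084 and 0.084 m and y of tray3 in the frame of bin between -0.074 and 0.074 m and z of tray3 in the frame of bin between 0 and 0.06 m), for 0.2 s.
At the end, for the whole second after the job is handed in: All three resin trays at rest inside the bin walls, under 60 mm above its underside; pan at rest on the cradle, gate end to the bin, level within 0.1 rad, turned under 0.17 rad, its origin -16 to 14 mm along and within 28 mm across of the cradle's; gate beyond 1.3 rad; all released (all of step 4 and linear speed of each of tray1, tray2, tray3 below 0.03 m/s and x of pan in the frame of cradle between -0.016 and 0.014 m and y of pan in the frame of cradle between -0.028 and 0.028 m and z of pan in the frame of cradle between 0.065 and 0.075 m and x of gate_hinge in the frame of cradle above 0.05 m and angle between the x axis of pan and the x axis of cradle, either way round below 0.17 rad and angle between pan's own z axis and vertical below 0.1 rad and value of joint gate above 1.3 rad and linear speed of pan below 0.02 m/s); the robot touches nothing.
It fails at once if the gripper touches a resin tray (contact force between the fingers and tray1 above 0.5 N or contact force between the fingers and tray2 above 0.5 N or contact force between the fingers and tray3 above 0.5 N).
It fails at once if a resin tray leaves the pan other than through the gate end ((x of tray1 in the frame of pan below 0.07 m and not (x of tray1 in the frame of bin between -0.084 and 0.084 m and y of tray1 in the frame of bin between -0.074 and 0.074 m and z of tray1 in the frame of bin between 0 and 0.06 m) and (y of tray1 in the frame of pan above 0.055 m or y of tray1 in the frame of pan below -0.055 m or z of tray1 in the frame of pan above 0.055 m or x of tray1 in the frame of pan below -0.085 m)) or (x of tray2 in the frame of pan below 0.07 m and not (x of tray2 in the frame of bin between -0.084 and 0.084 m and y of tray2 in the frame of bin between -0.074 and 0.074 m and z of tray2 in the frame of bin between 0 and 0.06 m) and (y of tray2 in the frame of pan above 0.055 m or y of tray2 in the frame of pan below -0.055 m or z of tray2 in the frame of pan above 0.055 m or x of tray2 in the frame of pan below -0.085 m)) or (x of tray3 in the frame of pan below 0.07 m and not (x of tray3 in the frame of bin between -0.084 and 0.084 m and y of tray3 in the frame of bin between -0.074 and 0.074 m and z of tray3 in the frame of bin between 0 and 0.06 m) and (y of tray3 in the frame of pan above 0.055 m or y of tray3 in the frame of pan below -0.055 m or z of tray3 in the frame of pan above 0.055 m or x of tray3 in the frame of pan below -0.085 m))).
It fails at once if the pan is tipped more than 0.35 rad while its gate is not lowered or while held by the bar across its middle (angle between pan's own z axis and vertical above 0.35 rad and (value of joint gate below 1.2 rad or distance between the grasp point and crossbar_mid below 0.05 m)).
It fails at once if a resin tray is thrown or dropped: faster than 1.7 m/s (linear speed of any of tray1, tray2, tray3 above 1.7 m/s).
It fails at once if the jar, the mould or the calliper is moved by more than 20 mm or the jar knocked over (distance of any of jar, mould, calliper from where it was at the start of the episode above 0.02 m or angle between jar's own z axis and vertical above 0.4 rad).
It also fails if it takes over 72 s, if anything falls off the work surface, if the arm or the gripper's body presses on something with over 40 N, if the wrist force passes 120 N, or if a joint passes its speed limit or range.

ROBOT

A 7-joint arm with a two-finger parallel gripper is mounted at the origin on the work surface. World frame = base frame: x ahead of the robot, y to its left, z up, the work surface at z = 0. Lengths are in m, angles in rad, forces in N, time in s.
With the tool pointing down it reaches from about 0.425 to 0.875 m from the base axis. Payload 4.7 kg.
Tool frame: the origin (TCP) lies between the finger pads; the fingertips stand 11 mm ahead of it and the grasp point (between the pads) lies 8 mm behind it (r.nose_length is the distance from the TCP to the fingertips, in m); y points along the fingers, z is the direction in which the jaws open and shut, and the axes are right-handed (so a half turn about y gives the same grasp; the last joint's range is limited). The gripper opens to 87 mm and grips with 3 to 60 N. Pads are 19 mm wide; open, the fingers measure 117 mm over their backs; the gripper's body (75 mm by 190 mm) begins 51 mm behind the grasp point.
Start: joints at [1.125, 0.321, -0.07, 1.45, 0.023, 1.371, -0.057], TCP at [0.288, -0.583, 0.234] pointing down, gripper open.
Joint ranges: [-2.86, 2.86], [-0.3, 2.09], [-1.38, 1.24], [0.06, 2.45], [-1.56, 4.7], [0.09, 2.05], [-2.69, 2.69]. Speed limits (rad/s): [2.57, 2.57, 3.14, 3.14, 3.14, 3.14, 3.14].

INTERFACE

Orientations are given as [roll, pitch, yaw] about the fixed x, y, z axes, in that order (R = Rz(yaw) Ry(pitch) Rx(roll)).
In Python, from plant import r, read_camera, camera_info gives the robot as it stands.
- The arm moves only by the shell command python3 -m handwheel 'ROWS' [FORCE]. ROWS is JSON, a list of rows, each a list of 5 numbers: the shift along the tool's x, y, z in mm, then the turn about the tool's y in rad, then the opening, from 0 (shut) to 1 (fully open). In form: [[dx, dy, dz, twist, gripper], ...]. A call has exactly 5 rows; each row is the pose to reach, as a shift and turn from the pose commanded when the call began, along the tool's axes at that moment; what a row does not reach only later rows make up. A row lasts 1/12 s, in which the tool goes at most 41.7 mm and 7.16 degrees, less where a joint would pass 70% of its speed; a pose out of reach is approached as far as the arm can. A call with a gripper value outside its range is refused whole. The fingers move at their own pace and stop on an object; FORCE is the grip in N (left out, the last holds). Time passes only in rows, so rows that repeat a pose let the fingers close, or fill a call up. It gives the time, the measured TCP pose, the force and the opening at its end, in the units of the state.
- r.observe(): the state, without advancing time (a new reading comes with each control period).
- read_camera(name): name is "scene" or "side" or "wrist"; returns the picture (480x640x3 uint8, red, green, blue); there is no depth.
- camera_info(name): a dict with "mtx" (3x3 intrinsics, pixels), "eye" and "orientation" of the camera in the world. Camera axes: x right, y down, z forward; pixel columns grow to the right and rows downward; lengths in m; the calibration is good to about 2 mm. A picture is of the moment at which its call begins: read the wrist's pose just before it. camera_info takes no time and is no camera call; for the wrist camera it gives the pose at the moment of the call.
- r.hand_in(): hands the job in, once; it reports no verdict.
The state is a dict: "clock": time; "q": joint angles; "joint_vel": joint speeds; "joint_torque": joint torques, N m; "tcp_pos": TCP position; "ee_rot": TCP orientation; "contact_force": force on the tool from outside, world axes, zero at the start; "torque": the same for the moment, N m; "gripper_width": finger opening in m.
Only numpy, scipy, OpenCV 4.12 (cv2) and the standard library are available. Lean on these libraries where they do the work, as an engineer would, in place of code of your own. Each camera call takes 0.05 s, during which the arm holds its last target.

## Working session

There is one attempt and no reset: what is moved stays moved. The work goes in short steps, Python scripts to look and compute and a shell command to move; the robot and the scene stay as the last step left them, time stands still between calls to the robot, and variables do not carry over. Pictures are saved under pics/ and viewed, and the job is handed in when it is done.

```bash
ls; mkdir -p pics
python3 - <<'E'
from plant import r, read_camera, camera_info
import cv2
print(r.observe())
for n in ["scene","side","wrist"]:
    print(n,camera_info(n))
    cv2.imwrite(f"pics/{n}0.png",read_camera(n)[:,:,::-1])
E
```

```text
pics
{'clock': 0.0, 'q': array([ 1.12508997,  0.32180919, -0.0700514 ,  1.45164971,  0.02263438,
        1.37079406, -0.05687757]), 'joint_vel': array([-7.27711277e-05,  7.81856557e-04,  8.24516161e-04,  1.60836956e-03,
       -1.19447803e-03,  2.89416475e-03,  1.25817831e-03]), 'joint_torque': array([ 7.86731380e-05, -4.91294825e+01, -4.04103007e-01, -3.12531710e+01,
       -6.40001404e-02,  4.37933556e-02,  1.90544711e-04]), 'tcp_pos': array([ 0.28814987, -0.58206039,  0.2324829 ]), 'ee_rot': array([-1.57266538e+00, -1.41341507e-04, -2.68175849e+00]), 'contact_force': array([-0.32676022,  0.5456098 , -0.85334023]), 'torque': array([ 0.01343777,  0.01137158, -0.00321947]), 'gripper_width': 0.08698622711291397}
scene {'mtx': array([[609.4049063 ,   0.        , 316.2059492 ],
       [  0.        , 609.4049063 , 231.01316362],
       [  0.        ,   0.        ,   1.        ]]), 'eye': array([ 0.96749876, -0.83477136,  1.0794287 ]), 'orientation': array([-2.45798728, -0.01801319,  0.57562425])}
side {'mtx': array([[505.46705939,   0.        , 316.95462715],
       [  0.        , 505.46705939, 249.95801302],
       [  0.        ,   0.        ,   1.        ]]), 'eye': array([ 0.40774609, -1.10691593,  0.79656737]), 'orientation': array([-2.21043758, -0.01843242, -0.13272941])}
wrist {'mtx': array([[345.99446025,   0.        , 318.95462233],
       [  0.        , 345.99446025, 243.98119028],
       [  0.        ,   0.        ,   1.        ]]), 'eye': array([ 0.34754784, -0.55324453,  0.3837553 ]), 'orientation': array([ 2.89043736e+00,  2.00957521e-03, -1.11014408e+00])}
```

View pics/scene0.png

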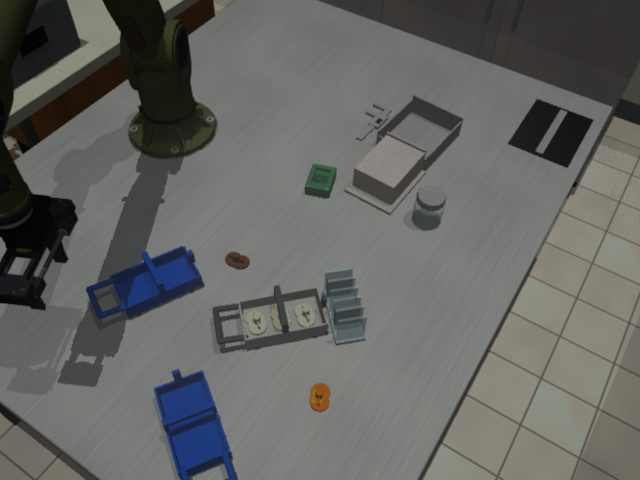

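View pics/side0.png

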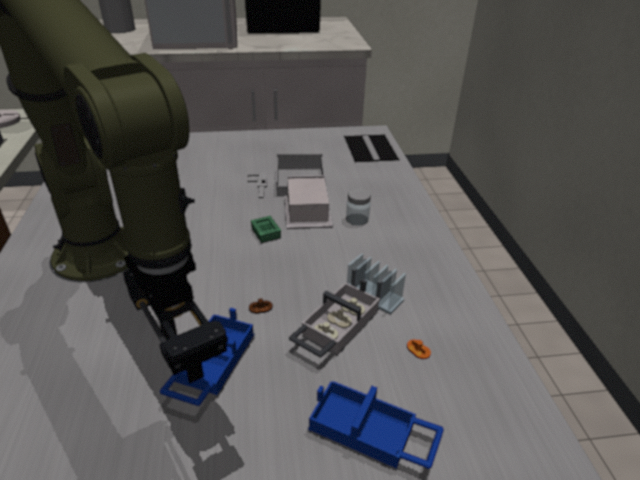

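View pics/wrist0.png

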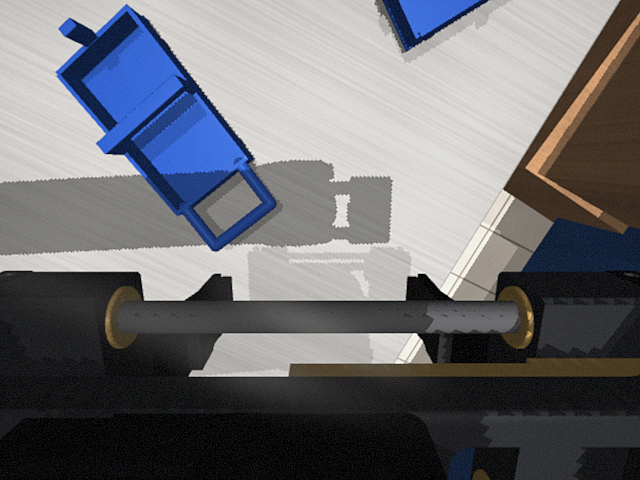

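The scene view shows three pan-like things. The aluminium pan (285,318) has ivory trays in it and its gate faces the clear stand at (345,305). The two blue ones, at (145,283) and (197,430), are look-alikes. The white cradle is at (390,172), with the bin behind it at (420,130). I'll enlarge these to confirm.

```bash
cat > h.py <<'E'
from plant import r, read_camera, camera_info
import cv2, numpy as np
from scipy.spatial.transform import Rotation as R
def cam(n):
    c=camera_info(n); return c["mtx"],np.array(c["eye"]),R.from_euler("xyz",c["orientation"]).as_matrix()
def ray(n,uv):
    K,e,M=cam(n); d=M@np.linalg.solve(K,[uv[0],uv[1],1]); return e,d/np.linalg.norm(d)
def plane(n,uv,z):
    e,d=ray(n,uv); return e+d*(z-e[2])/d[2]
def proj(n,p):
    K,e,M=cam(n); p=np.atleast_2d(p); c=(p-e)@M; q=c@K.T; return q[:,:2]/q[:,2:]
def two(a,b):
    A=np.zeros((3,3));v=np.zeros(3)
    for n,uv in (a,b):
        e,d=ray(n,uv);P=np.eye(3)-np.outer(d,d);A+=P;v+=P@e
    return np.linalg.solve(A,v)
def crop(img,x0,y0,x1,y1,s,name):
    cv2.imwrite(name,cv2.resize(img[y0:y1,x0:x1],None,fx=s,fy=s,interpolation=cv2.INTER_CUBIC))
E
python3 - <<'E'
from h import *
print(proj("scene",[0,0,0]),proj("scene",[.6,0,0]),proj("side",[.6,0,0]))
a=cv2.imread("pics/scene0.png");b=cv2.imread("pics/side0.png")
crop(a,200,260,380,360,4,"pics/c1.png");crop(a,335,90,475,230,4,"pics/c2.png")
crop(b,240,140,400,240,5,"pics/c3.png");crop(b,280,240,420,365,4,"pics/c4.png")
E
```

```text
[[173.37824583 127.2207629 ]] [[371.05416102 224.65100336]] [[327.74432113 238.77147838]]
```

View pics/c1.png

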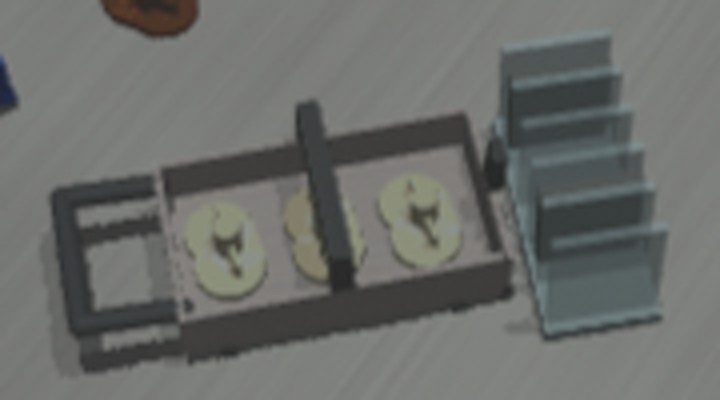

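View pics/c2.png

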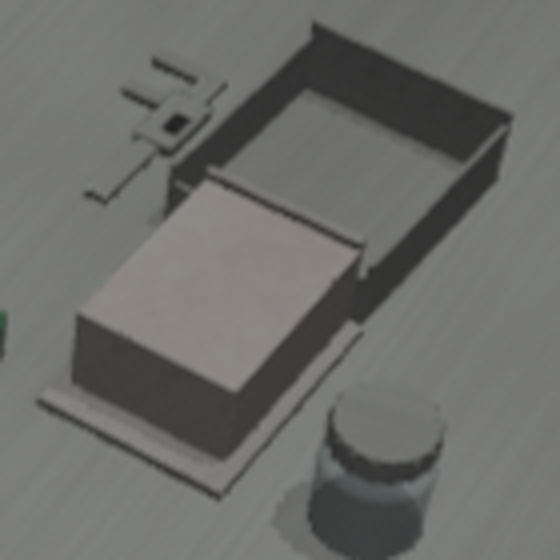

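View pics/c3.png

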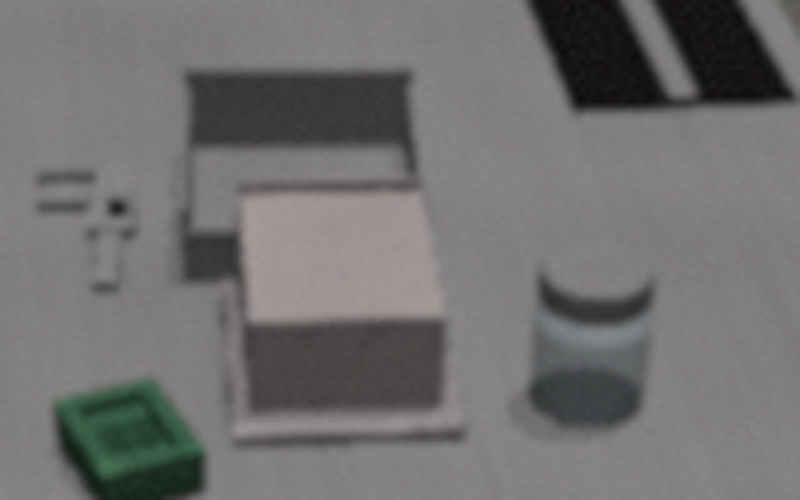

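View pics/c4.png

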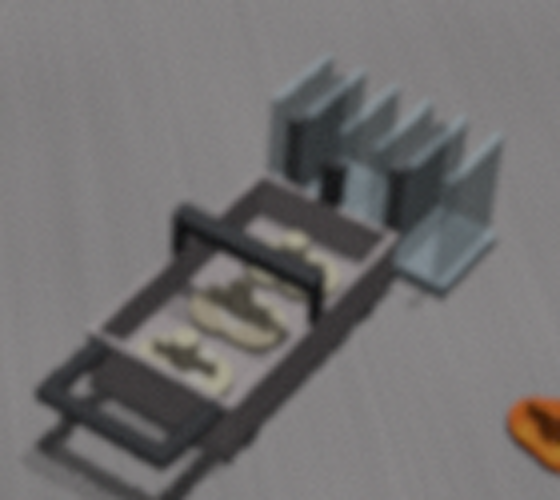

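Confirmed: the scene pan has an ivory trio, a mid bar, a left end handle and a gate tab against the acrylic stand. The cradle has its lip at the bin side. Next, rough positions.

Run:
```python
from h import *
np.set_printoptions(precision=4,suppress=True)
S=lambda x,y:(200+x/4,260+y/4)
print("bar",[plane("scene",S(*p),.074) for p in [(308,104),(342,262)]])
D=lambda x,y:(280+x/4,240+y/4)
print("bar side",[plane("side",D(*p),.074) for p in [(185,210),(322,278)]])
print("handle",[plane("scene",S(*p),.042) for p in [(68,190),(92,325)]], [plane("side",D(*p),.042) for p in [(45,390),(165,455)]])
# pan rim corners z 44
print("rim sc",[plane("scene",S(*p),.044) for p in [(163,170),(465,115),(510,262),(188,322)]])
C=lambda x,y:(335+x/4,90+y/4)
cs=[plane("scene",C(*p),z) for p,z in [((78,316),.07),((238,388),.07),((360,244),.076),((208,170),.076)]]
print("cradle sc",np.array(cs))
E_=lambda x,y:(240+x/5,140+y/5)
ds=[plane("side",E_(*p),z) for p,z in [((245,320),.07),((445,320),.07),((423,188),.076),((238,188),.076)]]
print("cradle sd",np.array(ds))
print("bin far top sc",[plane("scene",C(*p),.06) for p in [(315,25),(510,118)]],"side",[plane("side",E_(*p),.06) for p in [(187,72),(410,72)]])
for q,n in ((cs,'sc'),(ds,'sd')):
    q=np.array(q); ax=(q[2]+q[3]-q[0]-q[1])[:2];print(n,q.mean(0),np.linalg.norm(ax)/2,np.degrees(np.arctan2(ax[1],ax[0])))
```

```text
bar [array([ 0.5487, -0.2987,  0.074 ]), array([ 0.6138, -0.363 ,  0.074 ])]
bar side [array([ 0.5491, -0.3001,  0.074 ]), array([ 0.6119, -0.3605,  0.074 ])]
handle [array([ 0.466 , -0.3895,  0.042 ]), array([ 0.5229, -0.4421,  0.042 ])] [array([ 0.4646, -0.3922,  0.042 ]), array([ 0.519 , -0.4421,  0.042 ])]
rim sc [array([ 0.4989, -0.3551,  0.044 ]), array([ 0.6065, -0.244 ,  0.044 ]), array([ 0.6713, -0.3037,  0.044 ]), array([ 0.5608, -0.4164,  0.044 ])]
cradle sc [[0.5077 0.0714 0.07  ]
 [0.6128 0.0728 0.07  ]
 [0.6194 0.2125 0.076 ]
 [0.5122 0.2192 0.076 ]]
cradle sd [[0.502  0.0767 0.07  ]
 [0.6112 0.0655 0.07  ]
 [0.6191 0.2046 0.076 ]
 [0.5103 0.2154 0.076 ]]
bin far top sc [array([0.4949, 0.4011, 0.06  ]), array([0.6412, 0.3879, 0.06  ])] side [array([0.493 , 0.4044, 0.06  ]), array([0.6381, 0.3906, 0.06  ])]
sc [0.563 0.144 0.073] 0.14385475637227876 87.78712432138886
sd [0.5606 0.1406 0.073 ] 0.13917191530268866 86.67113969459203
```

```bash
python3 -m handwheel '[[-37,0,-10,-0.12,0.5],[-75,0,-19,-0.24,0.5],[-112,0,-29,-0.36,0.5],[-150,0,-38,-0.48,0.5],[-187,0,-48,-0.6,0.5]]' 30
cat > go.py <<'E'
# go.py x y z zdir_deg : offset needed in tool axes
import sys
from h import *
x,y,z,a=map(float,sys.argv[1:5]); o=r.observe()
M=R.from_euler("xyz",o["ee_rot"]).as_matrix()
d=M.T@(np.array([x,y,z])-o["tcp_pos"])
cur=np.degrees(np.arctan2(M[1,2],M[0,2])); tw=-((a-cur+180)%360-180)
print("t",o["clock"],"pos",o["tcp_pos"].round(4),"zdir",round(cur,2),"tool-y",M[:,1].round(3),"delta mm",(d*1e3).round(1),"twist",round(np.radians(tw),3), "F",o["contact_force"].round(2),"w",round(o["gripper_width"],4),"q",o["q"].round(2))
E
python3 go.py .581 -.330 .2325 45.6
```

```text
clock: 0.57
tcp_pos: [0.4358, -0.455, 0.2333]
ee_rot: [-1.571, 0.0, -2.076]
contact_force: [1.0, 0.1, -0.3]
gripper_width: 0.0618
t 0.5667 pos [ 0.4358 -0.455   0.2333] zdir -28.94 tool-y [-0.  0. -1.] delta mm [-179.7    0.8   66.5] twist -1.301 F [ 1.02  0.15 -0.3 ] w 0.0618 q [ 0.96  0.29 -0.25  1.5   0.07  1.36  0.21]
```

```bash
python3 -m handwheel '[[-34,0,12,-0.12,0.5],[-70,0,26,-0.24,0.5],[-106,0,40,-0.36,0.5],[-142,0,54,-0.48,0.5],[-178,0,66,-0.6,0.5]]'
python3 go.py .581 -.330 .2325 45.6
```

```text
clock: 0.98
tcp_pos: [0.5805, -0.3323, 0.2333]
ee_rot: [-1.571, -0.0, -1.476]
contact_force: [-0.2, -0.9, 0.1]
gripper_width: 0.0443
t 0.9833 pos [ 0.5805 -0.3323  0.2333] zdir 5.42 tool-y [-0. -0. -1.] delta mm [-2.2  0.8  0.7] twist -0.701 F [-0.18 -0.86  0.12] w 0.0443 q [ 0.78  0.39 -0.41  1.39  0.15  1.4   0.47]
```

```bash
python3 -m handwheel '[[0,0,0,-0.12,0.5],[0,0,0,-0.24,0.5],[0,0,0,-0.36,0.5],[0,0,0,-0.48,0.5],[0,0,0,-0.6,0.5]]' >/dev/null
python3 -m handwheel '[[0,0,0,-0.1,0.5],[0,0,0,-0.1,0.5],[0,0,0,-0.1,0.5],[0,0,0,-0.1,0.5],[0,0,0,-0.1,0.5]]'
python3 - <<'E'
from h import *
np.save("w1.npy",np.array([*[x for x in ()]]))
im=read_camera("wrist");cv2.imwrite("pics/w1.png",im[:,:,::-1])
E
python3 go.py .581 -.330 .2325 45.6
```

```text
clock: 1.82
tcp_pos: [0.5792, -0.3335, 0.2334]
ee_rot: [-1.571, 0.0, -0.784]
contact_force: [-0.6, 0.6, 0.9]
gripper_width: 0.0435
t 1.8667 pos [ 0.5793 -0.3335  0.2335] zdir 45.13 tool-y [-0. -0. -1.] delta mm [-1.3  1.   3.7] twist -0.008 F [ 1.2  -0.11 -0.95] w 0.0438 q [ 0.86  0.4  -0.51  1.39  0.2   1.4   1.14]
```

View pics/w1.png

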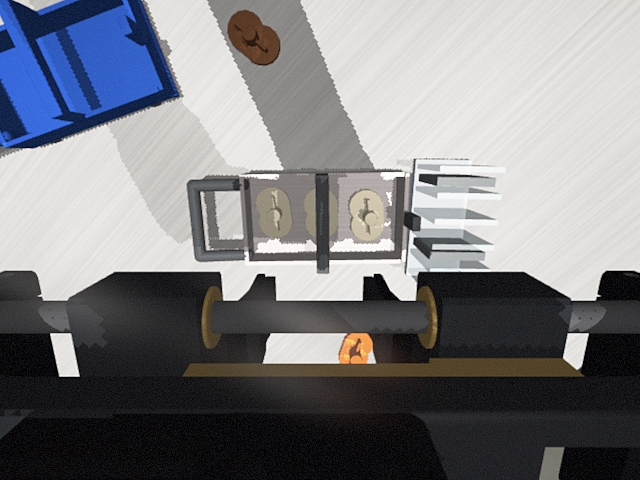

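Wrist view: the bar runs from (322,175) to (322,272), vertical in the picture. The pan and handle line up with the jaw direction.

Run:
```python
from h import *
im=cv2.imread("pics/w1.png")
g=im.max(2)
for row in (185,200,225,250,262):
    xs=[x for x in range(300,345) if g[row,x]<75]; print(row,xs[:1],xs[-1:],np.mean(xs) if xs else 0)
col=g[160:290,322];ys=[160+i for i,v in enumerate(col) if v<75];print(ys[0],ys[-1])
crop(im,180,150,440,290,3,"pics/w1c.png")
```

```text
185 [316] [328] 322.0
200 [316] [328] 322.0
225 [316] [328] 322.1666666666667
250 [317] [328] 322.5
262 [317] [328] 322.6
173 268
```

View pics/w1c.png

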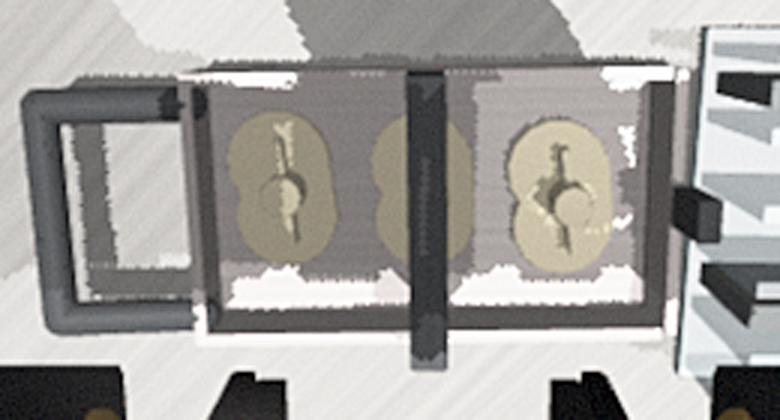

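```bash
python3 - <<'E'
from h import *
a=plane("wrist",(322,174),.074);b=plane("wrist",(322.6,271.5),.074)
d=a-b;print(a,b,(a+b)/2,np.linalg.norm(d),np.degrees(np.arctan2(d[1],d[0]))-90)
m=(a+b)/2
for z in(.074,):pass
E
python3 go.py .5805 -.330 .2325 45.6
```

```text
[ 0.5432814  -0.29608352  0.074     ] [ 0.60805501 -0.35937587  0.074     ] [ 0.57566821 -0.3277297   0.074     ] 0.090562361977677 45.66267681648142
t 1.8667 pos [ 0.5793 -0.3335  0.2335] zdir 45.13 tool-y [-0. -0. -1.] delta mm [-1.6  1.   3.3] twist -0.008 F [ 1.2  -0.11 -0.95] w 0.0438 q [ 0.86  0.4  -0.51  1.39  0.2   1.4   1.14]
```

```bash
python3 go.py .579 -.3295 .1000 45.6;  python3 -m handwheel '[[-2,20,2,-0.01,0.5],[-2,45,3,-0.01,0.5],[-2,75,3,-0.01,0.5],[-2,105,3,-0.01,0.5],[-2,130,3,-0.01,0.5]]'; python3 go.py .579 -.3295 .064 45.6
python3 - <<'E'
from h import *
cv2.imwrite("pics/w2.png",read_camera("wrist")[:,:,::-1])
E
```

```text
t 1.8667 pos [ 0.5793 -0.3335  0.2335] zdir 45.13 tool-y [-0. -0. -1.] delta mm [ -3.1 133.5   2.6] twist -0.008 F [ 1.2  -0.11 -0.95] w 0.0438 q [ 0.86  0.4  -0.51  1.39  0.2   1.4   1.14]
clock: 2.28
tcp_pos: [0.5794, -0.3298, 0.1016]
ee_rot: [-1.571, 0.001, -0.773]
contact_force: [-1.1, 0.7, -0.2]
gripper_width: 0.0438
t 2.2833 pos [ 0.5794 -0.3298  0.1016] zdir 45.72 tool-y [-0.001  0.    -1.   ] delta mm [-0.4 37.6 -0.1] twist 0.002 F [-1.08  0.71 -0.21] w 0.0438 q [ 0.85  0.49 -0.49  1.54  0.24  1.17  1.11]
```

View pics/w2.png

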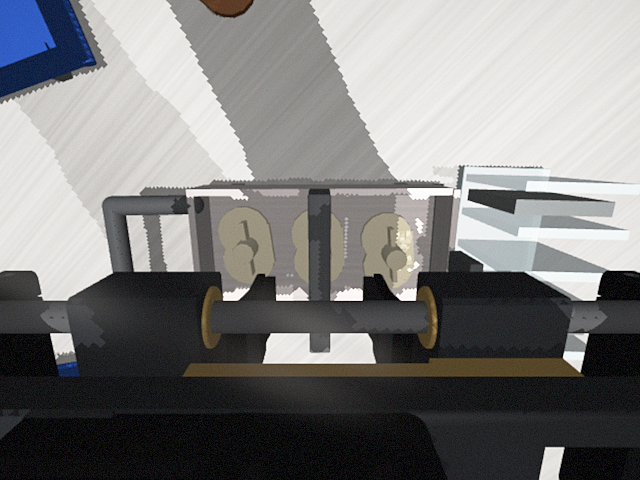

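The bar is centred between the fingers at column 319. Descending, then closing.

```bash
python3 -m handwheel '[[0,10,0,0,0.5],[0,20,0,0,0.5],[0,30,0,0,0.5],[0,37,0,0,0.5],[0,37,0,0,0.5]]';python3 -m handwheel '[[0,0,0,0,0.3],[0,0,0,0,0.1],[0,0,0,0,0],[0,0,0,0,0],[0,0,0,0,0]]' 40; python3 -m handwheel '[[0,0,0,0,0],[0,0,0,0,0],[0,0,0,0,0],[0,0,0,0,0],[0,-2,0,0,0]]' 40
```

```text
clock: 2.75
tcp_pos: [0.5795, -0.3298, 0.0655]
ee_rot: [-1.571, 0.001, -0.772]
contact_force: [-0.7, 0.2, -0.1]
gripper_width: 0.0438
clock: 3.17
tcp_pos: [0.5803, -0.3302, 0.0671]
ee_rot: [-1.571, -0.001, -0.772]
contact_force: [-0.0, 0.7, -0.4]
gripper_width: 0.0177
clock: 3.58
tcp_pos: [0.5794, -0.3297, 0.0676]
ee_rot: [-1.571, 0.001, -0.772]
contact_force: [-0.0, -0.3, -5.7]
gripper_width: 0.0116
```

Gripped (11.6 mm). Before lifting I'll refine the cradle pose with colour masks.

Run:
```python
from h import *
np.set_printoptions(precision=4,suppress=True)
for n in("scene","side"):
    im=cv2.imread(f"pics/{n}0.png"); 
    x0,y0,x1,y1=(335,90,475,230) if n=="scene" else (270,140,345,240)
    c=cv2.GaussianBlur(im,(3,3),0)[y0:y1,x0:x1].astype(int)
    # cradle top: slightly pink/white: red-minus-blue and brightness
    print(n, im[172,385] if n=="scene" else im[192,308], "table", im[215,370] if n=="scene" else im[210,345])
    m=((c[:,:,2]-c[:,:,0]>4)&(c[:,:,2]>120)).astype(np.uint8)*255
    cv2.imwrite(f"pics/m_{n}.png",cv2.resize(m,None,fx=4,fy=4,interpolation=cv2.INTER_NEAREST))
    cs,_=cv2.findContours(cv2.morphologyEx(m,cv2.MORPH_OPEN,np.ones((3,3))),cv2.RETR_EXTERNAL,cv2.CHAIN_APPROX_NONE)
    k=max(cs,key=cv2.contourArea); ap=cv2.approxPolyDP(cv2.convexHull(k),5,True)[:,0]+[x0,y0]
    print(cv2.contourArea(k),ap.tolist()); print(np.array([plane(n,p,.07) for p in ap]))
```

```text
scene [130 134 139] table [123 126 124]
1781.0 [[386, 136], [421, 152], [394, 186], [356, 168]]
[[0.5137 0.2129 0.07  ]
 [0.6109 0.2102 0.07  ]
 [0.6104 0.0749 0.07  ]
 [0.5089 0.0762 0.07  ]]
side [149 149 159] table [120 122 123]
939.5 [[324, 178], [328, 203], [289, 202], [288, 179]]
[[0.6187 0.2133 0.07  ]
 [0.6092 0.071  0.07  ]
 [0.503  0.0872 0.07  ]
 [0.5116 0.2178 0.07  ]]
```

View pics/m_scene.png

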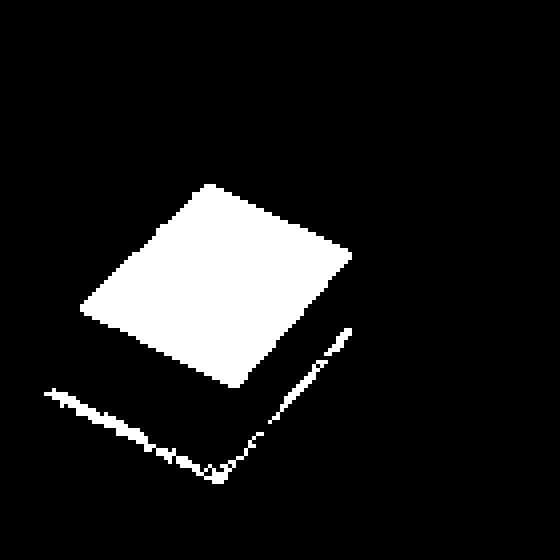

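View pics/m_side.png

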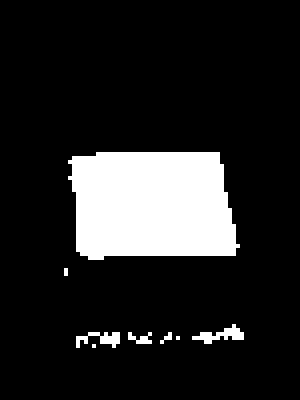

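```bash
python3 -m handwheel '[[0,-8,0,0,0],[0,-18,0,0,0],[0,-32,0,0,0],[0,-48,0,0,0],[0,-62,0,0,0]]' 50;python3 -m handwheel '[[0,-15,0,0,0],[0,-32,0,0,0],[0,-48,0,0,0],[0,-62,0,0,0],[0,-68,0,0,0]]'
python3 go.py .561 .1435 .195 86.3
python3 - <<'E'
from h import *
cv2.imwrite("pics/s3.png",read_camera("scene")[:,:,::-1])
E
```

```text
clock: 4.0
tcp_pos: [0.5803, -0.3301, 0.1325]
ee_rot: [-1.57, -0.001, -0.772]
contact_force: [0.3, 0.4, -5.3]
gripper_width: 0.0112
clock: 4.42
tcp_pos: [0.5812, -0.3304, 0.2022]
ee_rot: [-1.57, -0.004, -0.772]
contact_force: [0.8, -0.4, -5.9]
gripper_width: 0.0113
t 4.4167 pos [ 0.5812 -0.3304  0.2022] zdir 45.78 tool-y [ 0.004 -0.002 -1.   ] delta mm [-345.     6.   325.5] twist -0.707 F [ 0.78 -0.38 -5.93] w 0.0113 q [ 0.86  0.42 -0.51  1.43  0.21  1.34  1.14]
```

View pics/s3.png

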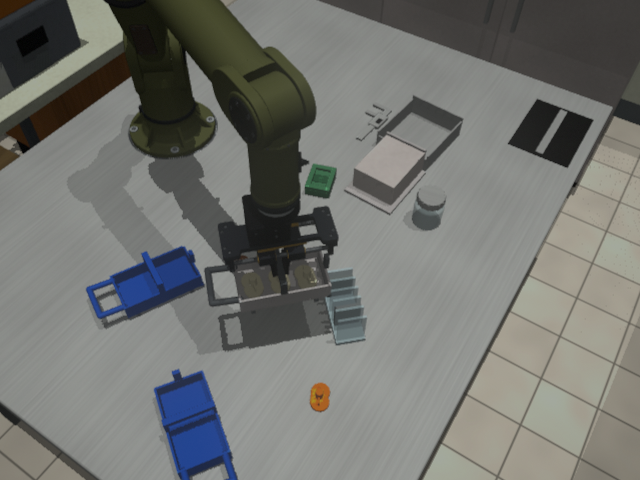

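```bash
python3 -m handwheel '[[-3,0,3,-0.01,0],[-10,0,10,-0.02,0],[-21,0,20,-0.04,0],[-35,0,33,-0.07,0],[-52,0,49,-0.1,0]]'
python3 go.py .561 .1435 .200 86.3
```

```text
clock: 4.88
tcp_pos: [0.5759, -0.2571, 0.1971]
ee_rot: [-1.571, 0.002, -0.67]
contact_force: [0.9, -0.3, -5.5]
gripper_width: 0.0115
t 4.8833 pos [ 0.5759 -0.2571  0.1971] zdir 51.61 tool-y [-0.002  0.001 -1.   ] delta mm [-260.5   -2.4  304.7] twist -0.605 F [ 0.87 -0.26 -5.51] w 0.0115 q [ 0.82  0.35 -0.56  1.53  0.19  1.31  1.14]
```

```bash
python3 -m handwheel '[[-15,0,18,-0.04,0],[-31,0,36,-0.07,0],[-46,0,54,-0.11,0],[-62,0,73,-0.14,0],[-78,0,91,-0.18,0]]'
python3 go.py .561 .1435 .200 86.3
```

```text
clock: 5.3
tcp_pos: [0.5722, -0.1357, 0.1984]
ee_rot: [-1.571, 0.0, -0.487]
contact_force: [0.2, -0.3, -5.3]
gripper_width: 0.0108
t 5.3 pos [ 0.5722 -0.1357  0.1984] zdir 62.09 tool-y [-0.  0. -1.] delta mm [-140.6   -1.6  241.4] twist -0.423 F [ 0.23 -0.26 -5.25] w 0.0108 q [ 0.74  0.27 -0.65  1.64  0.17  1.29  1.14]
```

```bash
python3 -m handwheel '[[-12,0,20,-0.04,0],[-24,0,41,-0.07,0],[-36,0,62,-0.11,0],[-48,0,83,-0.14,0],[-60,0,104,-0.18,0]]'
python3 go.py .561 .1435 .200 86.3
```

```text
clock: 5.72
tcp_pos: [0.5686, -0.0164, 0.1986]
ee_rot: [-1.571, -0.0, -0.308]
contact_force: [0.5, 0.6, -4.8]
gripper_width: 0.0112
t 5.7167 pos [ 0.5686 -0.0164  0.1986] zdir 72.33 tool-y [ 0. -0. -1.] delta mm [-55.8  -1.4 150.1] twist -0.244 F [ 0.45  0.58 -4.8 ] w 0.0112 q [ 0.63  0.24 -0.74  1.68  0.17  1.28  1.11]
```

```bash
python3 -m handwheel '[[-8,0,21,-0.04,0],[-16,0,42,-0.07,0],[-23,0,62,-0.11,0],[-29,0,78,-0.14,0],[-34,0,92,-0.16,0]]'
python3 go.py .561 .1435 .200 86.3
```

```text
clock: 6.13
tcp_pos: [0.5643, 0.0818, 0.1986]
ee_rot: [-1.57, 0.0, -0.148]
contact_force: [0.4, -0.3, -6.4]
gripper_width: 0.0118
t 6.1333 pos [0.5643 0.0818 0.1986] zdir 81.55 tool-y [ 0.  0. -1.] delta mm [-12.3  -1.4  60.6] twist -0.083 F [ 0.4  -0.31 -6.39] w 0.0118 q [ 0.51  0.26 -0.82  1.68  0.2   1.29  1.08]
```

```bash
python3 -m handwheel '[[-3,0,15,-0.03,0],[-6,0,30,-0.05,0],[-9,0,43,-0.07,0],[-11,0,53,-0.08,0],[-12,0,59,-0.08,0]]'
python3 -m handwheel '[[0,3,0,0,0],[0,10,0,0,0],[0,18,0,0,0],[0,24,0,0,0],[0,24,0,0,0]]'
python3 go.py .561 .1435 .175 86.3
python3 - <<'E'
from h import *
cv2.imwrite("pics/s4.png",read_camera("scene")[:,:,::-1]);cv2.imwrite("pics/d4.png",read_camera("side")[:,:,::-1]);cv2.imwrite("pics/w4.png",read_camera("wrist")[:,:,::-1])
a=cv2.imread("pics/s4.png");b=cv2.imread("pics/d4.png")
c=np.hstack([cv2.resize(a[60:240,320:490],(400,424)),cv2.resize(b[100:260,240:390],(400,424))]);cv2.imwrite("pics/c5.png",c)
E
```

```text
clock: 6.55
tcp_pos: [0.5613, 0.1412, 0.1985]
ee_rot: [-1.57, 0.0, -0.07]
contact_force: [-0.8, 0.3, -5.6]
gripper_width: 0.0107
clock: 6.97
tcp_pos: [0.5606, 0.1377, 0.1722]
ee_rot: [-1.572, 0.004, -0.073]
contact_force: [-0.7, 0.1, -6.0]
gripper_width: 0.0115
t 6.9667 pos [0.5606 0.1377 0.1722] zdir 85.79 tool-y [-0.004 -0.001 -1.   ] delta mm [-0.  -2.8  5.9] twist -0.009 F [-0.67  0.14 -5.96] w 0.0115 q [ 0.42  0.31 -0.84  1.69  0.24  1.25  1.03]
```

View pics/c5.png

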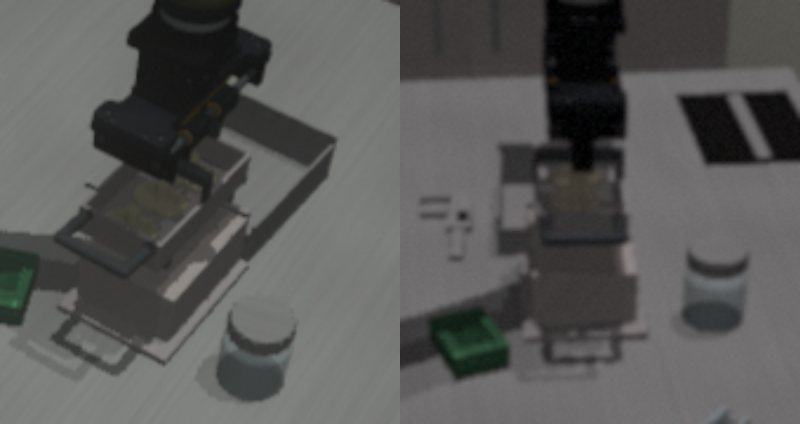

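View pics/w4.png

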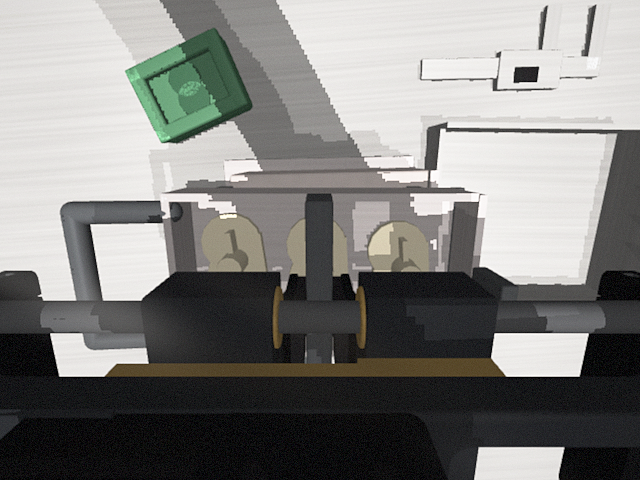

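Run:
```python
from h import *
a=cv2.imread("pics/w4.png");crop(a,140,140,500,280,2.2,"pics/w4c.png")
```

```text
(no output)
```

View pics/w4c.png

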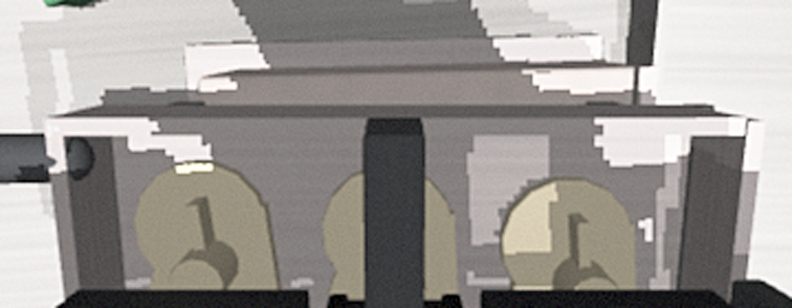

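Run:
```python
from h import *
np.set_printoptions(precision=4,suppress=True)
f=lambda x,y:(140+x/2.2,140+y/2.2)
a=plane("wrist",f(203,78),.070);b=plane("wrist",f(637,66),.076);c=plane("wrist",f(187,43),.008);d=plane("wrist",f(603,36),.008)
for p,q in((a,b),(c,d)):
    v=q-p;L=np.linalg.norm(v[:2]);ang=np.degrees(np.arctan2(v[1],v[0]));u=v[:2]/L;print(p,q,L,ang)
    n=np.array([u[1],-u[0]]) # to -y cradle (right)
    if p is a: print("origin",(p+q)[:2]/2+n*.055)
    else: print("origin",q[:2]-u*.075+n*.065, p[:2]+u*.095+n*.065)
# bar
e=plane("wrist",(319,194),.070+.074+.037)
print(e)
```

```text
[0.5026 0.0791 0.07  ] [0.5086 0.22   0.076 ] 0.14105270611333806 87.56502008536172
origin [0.5606 0.1473]
[0.4907 0.0591 0.008 ] [0.5    0.2273 0.008 ] 0.16846967135134788 86.82838138897809
origin [0.5607 0.1488] [0.5608 0.1503]
[0.5085 0.1418 0.181 ]
```

```bash
python3 -m handwheel '[[0,6,2,0,0],[0,14,3,-0.01,0],[0,22,4,-0.01,0],[0,28,4,-0.01,0],[0,28,4,-0.01,0]]'
python3 -m handwheel '[[0,1.5,0,0,0],[0,3,0,0,0],[0,4.5,0,0,0],[0,6,0,0,0],[0,6,0,0,0]]'
python3 go.py .561 .1445 .1355 87
```

```text
clock: 7.53
tcp_pos: [0.5606, 0.143, 0.1444]
ee_rot: [-1.572, 0.003, -0.061]
contact_force: [-0.5, -0.3, -5.2]
gripper_width: 0.0114
clock: 7.95
tcp_pos: [0.5619, 0.1432, 0.1404]
ee_rot: [-1.571, 0.0, -0.062]
contact_force: [-1.0, 0.6, -6.0]
gripper_width: 0.0114
t 7.95 pos [0.5619 0.1432 0.1404] zdir 86.46 tool-y [-0. -0. -1.] delta mm [-1.   4.9  1.2] twist -0.009 F [-1.05  0.6  -6.  ] w 0.0114 q [ 0.4   0.35 -0.83  1.72  0.27  1.19  1.01]
```

```bash
python3 -m handwheel '[[0,1,0,0,0],[0,2,0,0,0],[0,3,0,0,0],[0,3,0,0,0],[0,3,0,0,0]]'
python3 -m handwheel '[[0,1,0,0,0],[0,2,0,0,0],[0,2,0,0,0],[0,2,0,0,0],[0,2,0,0,0]]'
python3 go.py .561 .1445 .1355 87
python3 - <<'E'
from h import *
cv2.imwrite("pics/d5.png",read_camera("side")[:,:,::-1]);crop(cv2.imread("pics/d5.png"),260,140,360,240,6,"pics/d5c.png")
E
```

```text
clock: 8.37
tcp_pos: [0.5619, 0.1433, 0.1375]
ee_rot: [-1.571, 0.0, -0.062]
contact_force: [0.2, -0.1, -6.3]
gripper_width: 0.0115
clock: 8.78
tcp_pos: [0.5621, 0.1434, 0.1368]
ee_rot: [-1.571, -0.001, -0.062]
contact_force: [-4.5, -2.6, 5.5]
gripper_width: 0.0112
t 8.7833 pos [0.5621 0.1434 0.1368] zdir 86.46 tool-y [ 0.001 -0.001 -1.   ] delta mm [-1.2  1.3  1. ] twist -0.009 F [-4.48 -2.56  5.49] w 0.0112 q [ 0.4   0.35 -0.83  1.73  0.28  1.19  1.  ]
```

View pics/d5c.png

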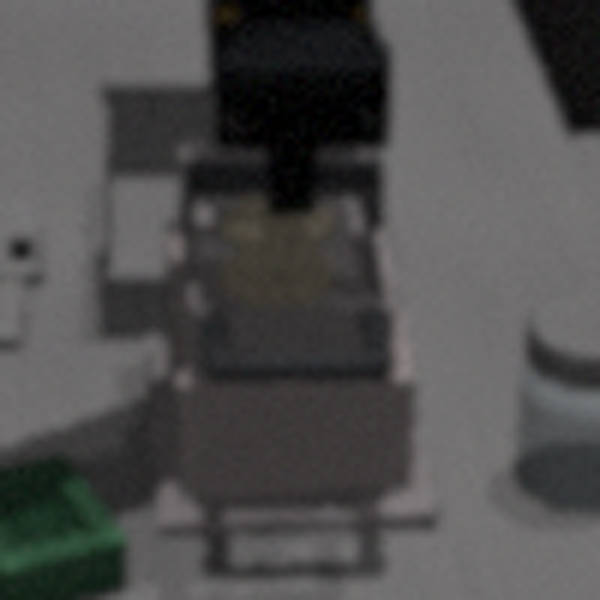

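Contact at TCP z 0.137, as expected, with the pan seated on the cradle top. Releasing.

```bash
python3 -m handwheel '[[0,-1,0,0,0.1],[0,-1,0,0,0.3],[0,-1,0,0,0.4],[0,-1,0,0,0.4],[0,-1,0,0,0.4]]'
python3 -m handwheel '[[0,0,0,0,0.4],[0,0,0,0,0.4],[0,-15,0,0,0.4],[0,-40,0,0,0.4],[0,-70,0,0,0.4]]'
python3 -m handwheel '[[0,-10,0,0,0],[0,-30,0,0,0],[0,-30,0,0,0],[0,-30,0,0,0],[0,-30,0,0,0]]'
python3 - <<'E'
from h import *
for n in("scene","side","wrist"): cv2.imwrite(f"pics/{n}6.png",read_camera(n)[:,:,::-1])
a=cv2.imread("pics/scene6.png");b=cv2.imread("pics/side6.png")
c=np.hstack([cv2.resize(a[60:240,320:490],(400,424)),cv2.resize(b[100:260,240:390],(400,424))]);cv2.imwrite("pics/c6.png",c)
E
python3 go.py .561 .1445 .20 87
```

```text
clock: 9.25
tcp_pos: [0.5623, 0.1435, 0.1367]
ee_rot: [-1.57, -0.001, -0.062]
contact_force: [-0.1, 0.0, -0.4]
gripper_width: 0.0297
clock: 9.67
tcp_pos: [0.5607, 0.1429, 0.2057]
ee_rot: [-1.571, 0.004, -0.062]
contact_force: [0.2, -0.9, 0.1]
gripper_width: 0.0344
clock: 10.08
tcp_pos: [0.5616, 0.143, 0.2355]
ee_rot: [-1.571, 0.001, -0.062]
contact_force: [0.6, -0.2, -0.1]
gripper_width: 0.0095
t 10.2333 pos [0.5613 0.143  0.2352] zdir 86.46 tool-y [-0.002 -0.    -1.   ] delta mm [-0.4 35.2  1.5] twist -0.009 F [ 0.74 -0.19 -1.08] w 0.002 q [ 0.43  0.27 -0.86  1.6   0.21  1.37  1.06]
```

View pics/c6.png

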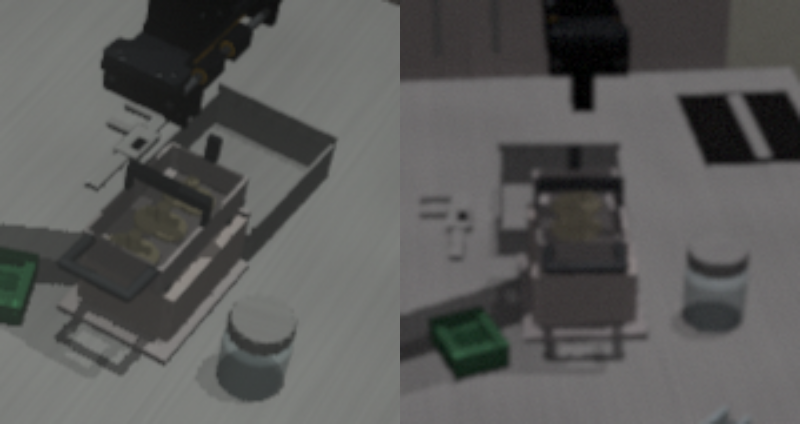

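View pics/wrist6.png

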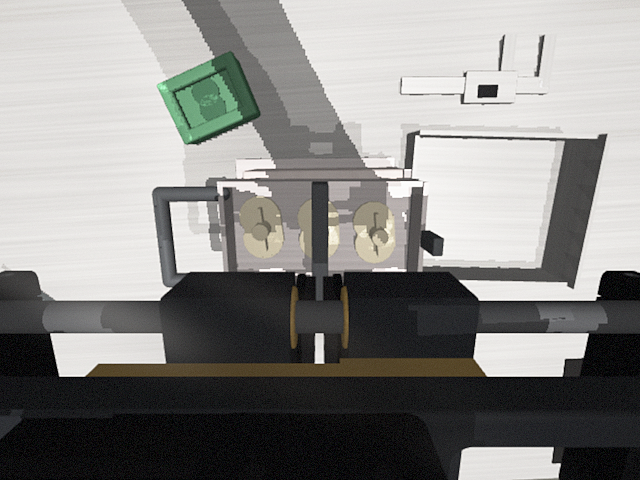

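Run:
```python
from h import *
np.set_printoptions(precision=4,suppress=True)
a=plane("wrist",(319.5,182),.144); print("bar far end",a)
u=np.array([np.cos(np.radians(86.46)),np.sin(np.radians(86.46))]);n=np.array([u[1],-u[0]])
print("bar mid",a[:2]+n*.046)
print("tab top",[plane("wrist",p,.141) for p in((420,233),(433,233),(433,253))])
im=cv2.imread("pics/wrist6.png");crop(im,400,210,460,270,8,"pics/tab.png")
im=cv2.imread("pics/scene6.png");crop(im,350,100,450,200,6,"pics/sc6c.png")
print("cradle-frame of bar mid", (a[:2]+n*.046-[.561,.1475])@u)
```

```text
bar far end [0.5103 0.1456 0.144 ]
bar mid [0.5562 0.1427]
tab top [array([0.5514, 0.2162, 0.141 ]), array([0.552 , 0.2256, 0.141 ]), array([0.5671, 0.2259, 0.141 ])]
cradle-frame of bar mid -0.00505420329532579
```

View pics/tab.png

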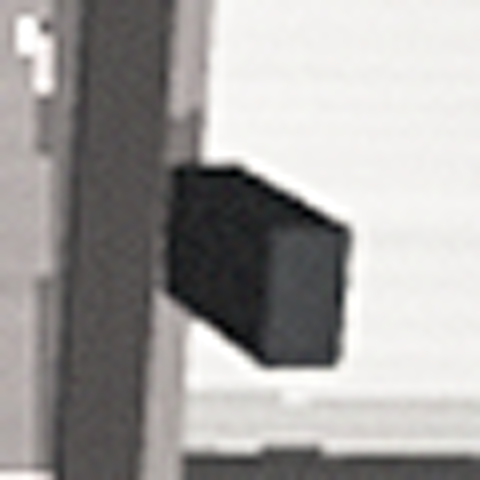

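View pics/sc6c.png

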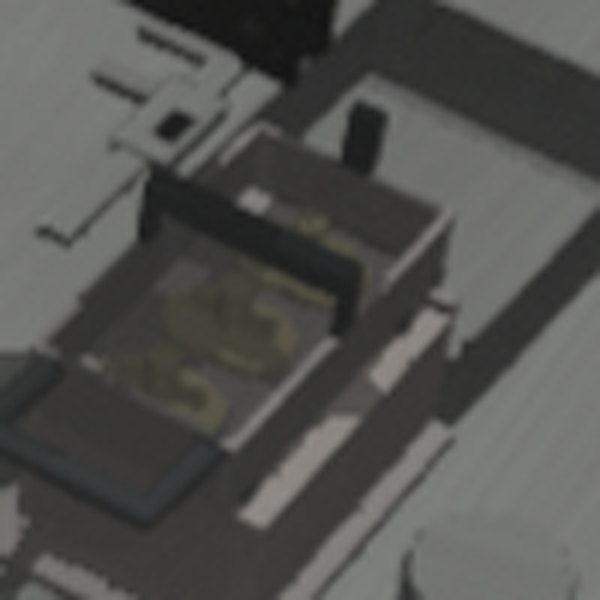

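Run:
```python
from h import *
t=plane("wrist",(438.4,247),.141);print(t)
o=r.observe();M=R.from_euler("xyz",o["ee_rot"]).as_matrix();print((M.T@(t-o["tcp_pos"])*1e3).round(1))
```

```text
[0.56277216 0.22980989 0.141     ]
[-3.8 94.2 86.8]
```

```bash
python3 -m handwheel '[[-1,0,15,0,0],[-2,0,35,0,0],[-2,10,50,0,0],[-2,35,50,0,0],[-2,65,50,0,0]]' 20
python3 -m handwheel '[[0,15,0,0,0],[0,28,0,0,0],[0,34,0,0,0],[0,34,0,0,0],[0,34,0,0,0]]'
python3 go.py .561 .2 .135 86.46
python3 - <<'E'
from h import *
for n in("scene","side","wrist"): cv2.imwrite(f"pics/{n}7.png",read_camera(n)[:,:,::-1])
a=cv2.imread("pics/scene7.png");b=cv2.imread("pics/wrist7.png")
c=np.hstack([cv2.resize(a[60:240,320:490],(400,424)),cv2.resize(b[130:350,220:460],(400,366)).__array__()[:366] if 0 else cv2.resize(b[130:350,220:460],(400,424))]);cv2.imwrite("pics/c7.png",c)
E
```

```text
clock: 10.65
tcp_pos: [0.5636, 0.1956, 0.1719]
ee_rot: [-1.569, -0.003, -0.059]
contact_force: [-0.1, 0.3, -0.5]
gripper_width: 0.0006
clock: 11.07
tcp_pos: [0.5634, 0.1935, 0.138]
ee_rot: [-1.57, -0.0, -0.062]
contact_force: [0.2, 0.9, -0.0]
gripper_width: 0.0006
t 11.0667 pos [0.5634 0.1935 0.138 ] zdir 86.46 tool-y [ 0.  0. -1.] delta mm [-2.8  3.   6.3] twist 0.0 F [ 0.18  0.88 -0.04] w 0.0006 q [ 0.31  0.39 -0.84  1.69  0.31  1.2   0.9 ]
```

View pics/c7.png

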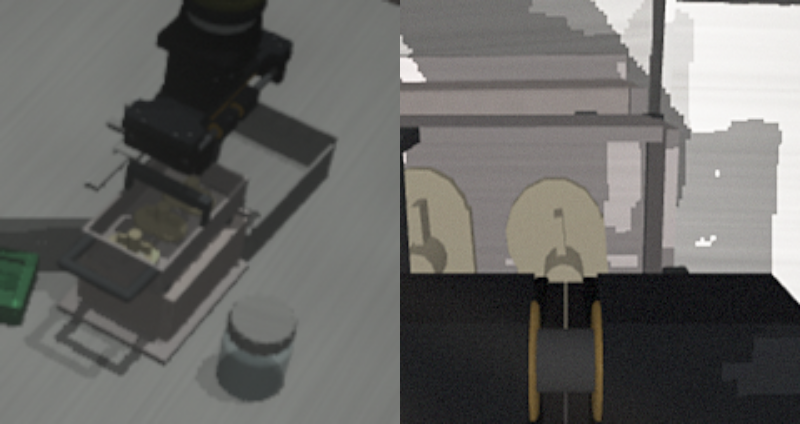

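```bash
python3 -m handwheel '[[-2,0,8,0,0],[-2,0,15,0,0],[-2,0,22,0,0],[-2,1,30,0,0],[-2,4,37,0,0]]'
python3 -m handwheel '[[0,3,4,0,0],[0,6,8,0,0],[0,10,11,0,0],[0,14,14,0,0],[0,18,17,0,0]]'
python3 go.py .561 .2535 .095 86.46
python3 - <<'E'
from h import *
for n in("scene","side","wrist"): cv2.imwrite(f"pics/{n}8.png",read_camera(n)[:,:,::-1])
a=cv2.imread("pics/scene8.png");b=cv2.imread("pics/wrist8.png")
c=np.hstack([cv2.resize(a[60:240,320:490],(400,424)),cv2.resize(b[130:370,220:460],(400,424))]);cv2.imwrite("pics/c8.png",c)
E
```

```text
clock: 11.63
tcp_pos: [0.5635, 0.2317, 0.1339]
ee_rot: [-1.571, -0.001, -0.061]
contact_force: [0.6, -0.1, 0.3]
gripper_width: 0.0005
clock: 12.05
tcp_pos: [0.5643, 0.2474, 0.1149]
ee_rot: [-1.571, 0.0, -0.062]
contact_force: [0.2, -0.8, 0.9]
gripper_width: 0.0005
t 12.05 pos [0.5643 0.2474 0.1149] zdir 86.45 tool-y [-0. -0. -1.] delta mm [-3.7 19.9  5.8] twist -0.0 F [ 0.16 -0.76  0.89] w 0.0005 q [ 0.2   0.46 -0.83  1.66  0.36  1.19  0.79]
```

View pics/c8.png

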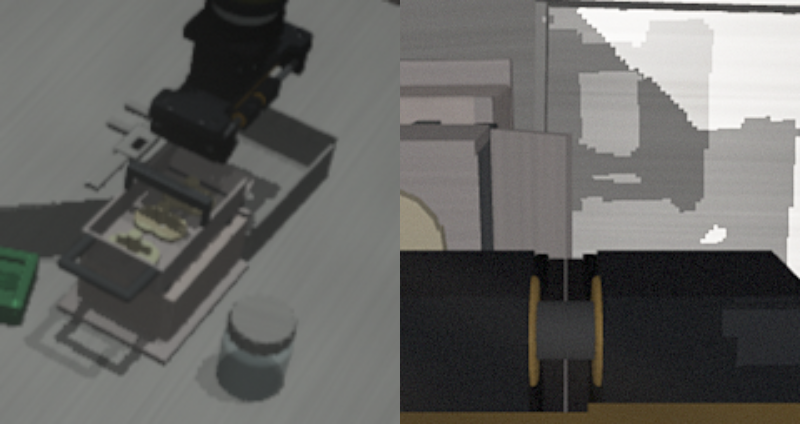

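```bash
python3 -m handwheel '[[0,5,3,0,0],[0,10,5,0,0],[0,14,6,0,0],[0,17,6,0,0],[0,19,6,0,0]]'
python3 -m handwheel '[[0,0.5,0,0,0],[0,1,0,0,0],[0,1.5,0,0,0],[0,1.5,0,0,0],[0,1.5,0,0,0]]'
python3 go.py .561 .2535 .095 86.46
python3 - <<'E'
from h import *
for n in("scene","side"): cv2.imwrite(f"pics/{n}9.png",read_camera(n)[:,:,::-1])
a=cv2.imread("pics/scene9.png");b=cv2.imread("pics/side9.png")
c=np.hstack([cv2.resize(a[60:240,320:490],(400,424)),cv2.resize(b[100:260,240:390],(400,424))]);cv2.imwrite("pics/c9.png",c)
E
```

```text
clock: 12.62
tcp_pos: [0.5645, 0.2535, 0.096]
ee_rot: [-1.571, 0.001, -0.062]
contact_force: [-0.6, 0.7, 0.2]
gripper_width: 0.0003
clock: 13.03
tcp_pos: [0.5648, 0.2532, 0.095]
ee_rot: [-1.571, -0.0, -0.062]
contact_force: [0.4, -0.2, -0.4]
gripper_width: 0.0004
t 13.0333 pos [0.5648 0.2532 0.095 ] zdir 86.46 tool-y [ 0. -0. -1.] delta mm [-3.8  0.   0. ] twist -0.0 F [ 0.45 -0.22 -0.37] w 0.0004 q [ 0.18  0.49 -0.82  1.67  0.38  1.16  0.77]
```

View pics/c9.png

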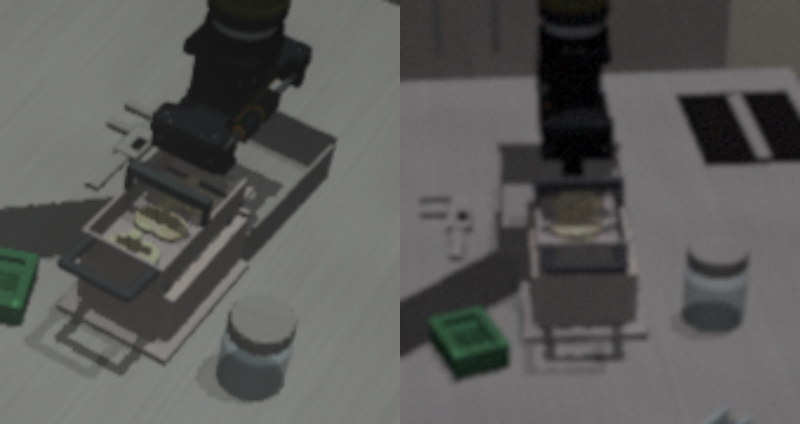

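```bash
python3 -m handwheel '[[0,0.5,0,0,0],[0,1,0,0,0],[0,1.5,0,0,0],[0,2,0,0,0],[0,2,0,0,0]]'
python3 -m handwheel '[[0,-10,0,0,0],[0,-25,0,0,0],[0,-55,0,0,0],[0,-90,0,0,0],[0,-130,0,0,0]]'
python3 -m handwheel '[[0,0,-30,0,0],[0,0,-65,0,0],[0,0,-105,0,0],[0,0,-135,0,0],[0,0,-150,0,0]]'
python3 - <<'E'
from h import *
for n in("scene","side","wrist"): cv2.imwrite(f"pics/{n}10.png",read_camera(n)[:,:,::-1])
a=cv2.imread("pics/scene10.png");b=cv2.imread("pics/side10.png")
c=np.hstack([cv2.resize(a[60:240,320:490],(400,424)),cv2.resize(b[100:260,240:390],(400,424))]);cv2.imwrite("pics/c10.png",c)
E
python3 go.py .56 .017 .115 86.46
```

```text
clock: 13.55
tcp_pos: [0.5649, 0.2532, 0.094]
ee_rot: [-1.571, -0.001, -0.062]
contact_force: [-2.1, -2.1, 7.5]
gripper_width: 0.0007
clock: 13.97
tcp_pos: [0.5639, 0.253, 0.2243]
ee_rot: [-1.571, 0.002, -0.061]
contact_force: [2.0, 0.6, 0.2]
gripper_width: 0.0002
clock: 14.38
tcp_pos: [0.556, 0.0983, 0.2241]
ee_rot: [-1.574, -0.002, -0.067]
contact_force: [0.7, -0.5, -0.4]
gripper_width: -0.0001
t 14.5333 pos [0.5559 0.1022 0.2241] zdir 86.27 tool-y [ 0.001 -0.    -1.   ] delta mm [  9.4 109.1 -84.7] twist -0.003 F [-0.5   1.33 -0.56] w 0.0004 q [ 0.51  0.23 -0.85  1.66  0.18  1.33  1.14]
```

View pics/c10.png

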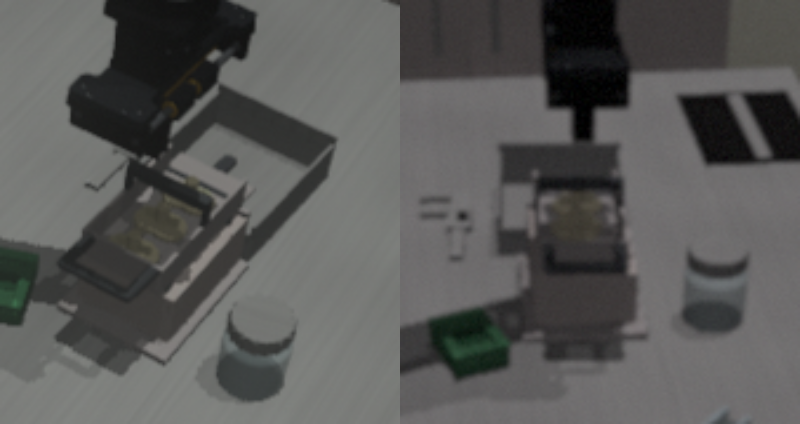

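View pics/wrist10.png

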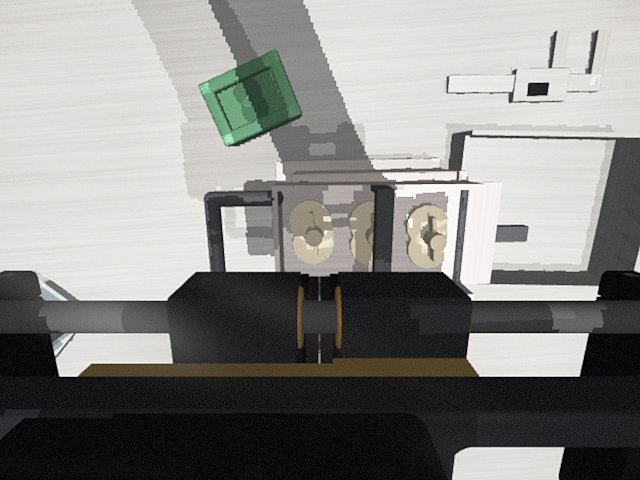

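The gate lies level: in the wrist view the pale plate is at columns 462–500 and the tab at (512,233). All three trays are still in place. Next is the end handle.

```bash
python3 -m handwheel '[[1,0,-20,0,0.4],[2,0,-42,0,0.4],[2,0,-64,0,0.4],[2,0,-80,0,0.4],[2,0,-85,0,0.4]]'
python3 -m handwheel '[[0,10,0,0,0.4],[0,30,0,0,0.4],[0,50,0,0,0.4],[0,55,0,0,0.4],[0,55,0,0,0.4]]'
python3 - <<'E'
from h import *
for n in("scene","wrist"): cv2.imwrite(f"pics/{n}11.png",read_camera(n)[:,:,::-1])
E
python3 go.py .553 .017 .107 86.46
```

```text
clock: 14.95
tcp_pos: [0.5525, 0.0176, 0.2235]
ee_rot: [-1.571, -0.001, -0.063]
contact_force: [-0.1, -0.5, -1.0]
gripper_width: 0.026
clock: 15.37
tcp_pos: [0.5509, 0.021, 0.1663]
ee_rot: [-1.57, 0.004, -0.059]
contact_force: [-0.4, 0.4, -0.3]
gripper_width: 0.0349
t 15.4667 pos [0.5525 0.0203 0.1685] zdir 86.58 tool-y [ 0.001  0.001 -1.   ] delta mm [ 0.6 61.5 -3.3] twist 0.002 F [-0.54 -0.16  0.55] w 0.035 q [ 0.62  0.24 -0.8   1.76  0.18  1.22  1.29]
```

View pics/wrist11.png

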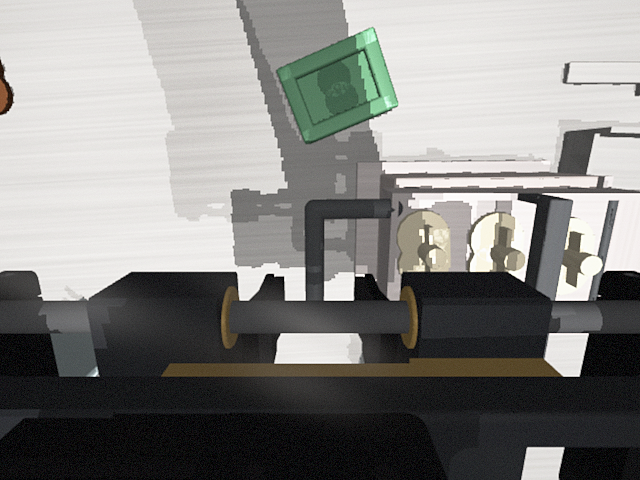

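Handle bar at column 315, between the fingers (centre 320). Descending with a 2 mm correction, then gripping.

```bash
python3 -m handwheel '[[0,10,-1,0,0.4],[0,25,-2,0,0.4],[0,42,-2,0,0.4],[0,55,-2,0,0.4],[0,60,-2,0,0.4]]'
python3 -m handwheel '[[0,0,0,0,0.2],[0,0,0,0,0.05],[0,0,0,0,0],[0,0,0,0,0],[0,0,0,0,0]]' 25
python3 -m handwheel '[[0,0,0,0,0],[0,0,0,0,0],[0,0,0,0,0],[0,0,0,0,0],[0,0,0,0,0]]' 25
python3 go.py .553 .017 .107 86.46
python3 - <<'E'
from h import *
for n in("scene","side"): cv2.imwrite(f"pics/{n}12.png",read_camera(n)[:,:,::-1])
a=cv2.imread("pics/scene12.png");b=cv2.imread("pics/side12.png")
c=np.hstack([cv2.resize(a[60:240,320:490],(400,424)),cv2.resize(b[100:260,240:390],(400,424))]);cv2.imwrite("pics/c12.png",c)
E
```

```text
clock: 15.88
tcp_pos: [0.5512, 0.0166, 0.1063]
ee_rot: [-1.571, 0.002, -0.062]
contact_force: [-0.9, -0.4, -0.6]
gripper_width: 0.0348
clock: 16.3
tcp_pos: [0.5528, 0.0171, 0.1089]
ee_rot: [-1.57, -0.002, -0.062]
contact_force: [0.5, 0.9, 2.5]
gripper_width: 0.0113
clock: 16.72
tcp_pos: [0.5527, 0.0168, 0.1086]
ee_rot: [-1.571, -0.001, -0.062]
contact_force: [0.7, 1.0, 4.5]
gripper_width: 0.0111
t 16.7167 pos [0.5527 0.0168 0.1086] zdir 86.47 tool-y [ 0.001  0.    -1.   ] delta mm [0.3 1.6 0.2] twist 0.0 F [0.73 1.05 4.53] w 0.0111 q [ 0.6   0.3  -0.78  1.82  0.24  1.11  1.25]
```

View pics/c12.png

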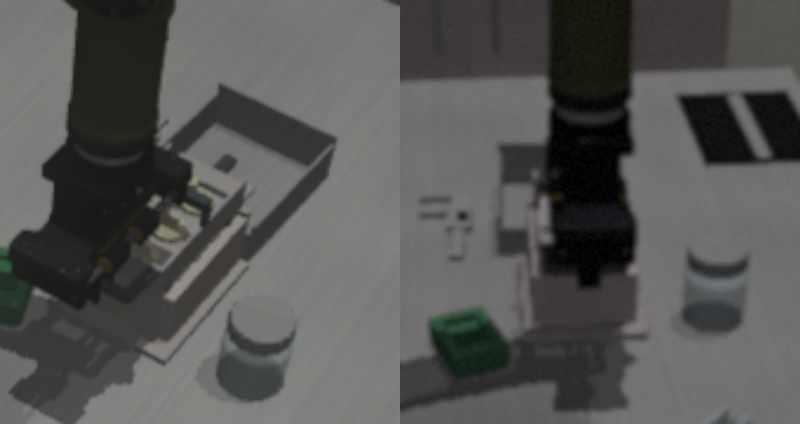

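```bash
python3 -m handwheel '[[0,-1,1,0,0],[0,-1,3,0,0],[0,-1,5,0,0],[0,-1,7,0,0],[0,-1,9,0,0]]'
python3 go.py .553 .017 .107 86.46
python3 -m handwheel '[[0,-3,1,0,0],[0,-6,2,0,0],[0,-10,3,0,0],[0,-13,4,0,0],[0,-16,4.5,0,0]]'
python3 go.py .553 .017 .107 86.46
```

```text
clock: 17.23
tcp_pos: [0.5524, 0.0229, 0.1089]
ee_rot: [-1.575, 0.001, -0.064]
contact_force: [-0.6, -5.1, 4.9]
gripper_width: 0.0113
t 17.2333 pos [0.5524 0.0229 0.1089] zdir 86.35 tool-y [-0.001 -0.004 -1.   ] delta mm [ 0.9  1.9 -5.8] twist -0.002 F [-0.56 -5.1   4.87] w 0.0113 q [ 0.59  0.3  -0.78  1.82  0.24  1.11  1.23]
clock: 17.65
tcp_pos: [0.5524, 0.0307, 0.1249]
ee_rot: [-1.57, 0.001, -0.061]
contact_force: [0.4, 0.0, -3.5]
gripper_width: 0.0112
t 17.65 pos [0.5524 0.0307 0.1249] zdir 86.5 tool-y [-0.001  0.    -1.   ] delta mm [  1.5  17.9 -13.7] twist 0.001 F [ 0.4   0.03 -3.53] w 0.0112 q [ 0.59  0.29 -0.79  1.8   0.22  1.14  1.23]
```

```bash
python3 -m handwheel '[[0,-3,1,0,0],[0,-6,2,0,0],[0,-9,3,0,0],[0,-12,4,0,0],[0,-16,5.5,0,0]]'
python3 -m handwheel '[[0,-2,1,0,0],[0,-4,2,0,0],[0,-6,3,0,0],[0,-8,4,0,0],[0,-10,4.5,0,0]]'
python3 go.py .553 .017 .107 86.46
python3 - <<'E'
from h import *
for n in("scene","side"): cv2.imwrite(f"pics/{n}13.png",read_camera(n)[:,:,::-1])
a=cv2.imread("pics/scene13.png");b=cv2.imread("pics/side13.png")
c=np.hstack([cv2.resize(a[60:240,320:490],(400,424)),cv2.resize(b[100:260,240:390],(400,424))]);cv2.imwrite("pics/c13.png",c)
E
```

```text
clock: 18.07
tcp_pos: [0.5531, 0.0362, 0.1411]
ee_rot: [-1.57, 0.0, -0.061]
contact_force: [0.4, 1.5, -3.4]
gripper_width: 0.0109
clock: 18.48
tcp_pos: [0.5535, 0.0403, 0.1512]
ee_rot: [-1.571, 0.0, -0.062]
contact_force: [0.1, 1.1, -4.0]
gripper_width: 0.0107
t 18.4833 pos [0.5535 0.0403 0.1512] zdir 86.46 tool-y [-0.  0. -1.] delta mm [  0.9  44.2 -23.3] twist 0.0 F [ 0.09  1.13 -3.97] w 0.0107 q [ 0.58  0.26 -0.8   1.77  0.2   1.19  1.23]
```

View pics/c13.png

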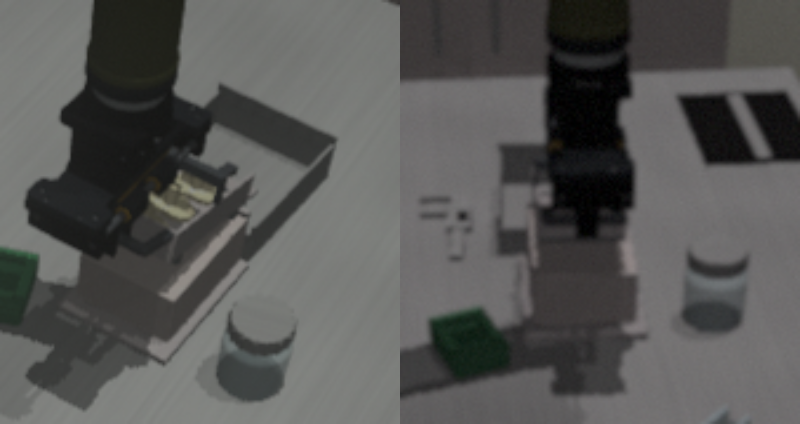

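```bash
python3 -m handwheel '[[0,-2,1,0,0],[0,-4,2,0,0],[0,-6,3,0,0],[0,-9,5,0,0],[0,-12,6.5,0,0]]'
python3 -m handwheel '[[0,-2,1,0,0],[0,-3,2,0,0],[0,-3,2,0,0],[0,-3,2,0,0],[0,-3,2,0,0]]'
python3 - <<'E'
from h import *
for n in("scene","side"): cv2.imwrite(f"pics/{n}14.png",read_camera(n)[:,:,::-1])
a=cv2.imread("pics/scene14.png");b=cv2.imread("pics/side14.png")
c=np.hstack([cv2.resize(a[60:240,320:490],(400,424)),cv2.resize(b[100:260,240:390],(400,424))]);cv2.imwrite("pics/c14.png",c)
E
```

```text
clock: 19.0
tcp_pos: [0.554, 0.0464, 0.1633]
ee_rot: [-1.571, 0.0, -0.062]
contact_force: [-0.7, -0.8, -2.0]
gripper_width: 0.0112
clock: 19.42
tcp_pos: [0.5542, 0.0481, 0.1661]
ee_rot: [-1.571, -0.0, -0.062]
contact_force: [-0.4, -1.8, -1.3]
gripper_width: 0.0111
```

View pics/c14.png

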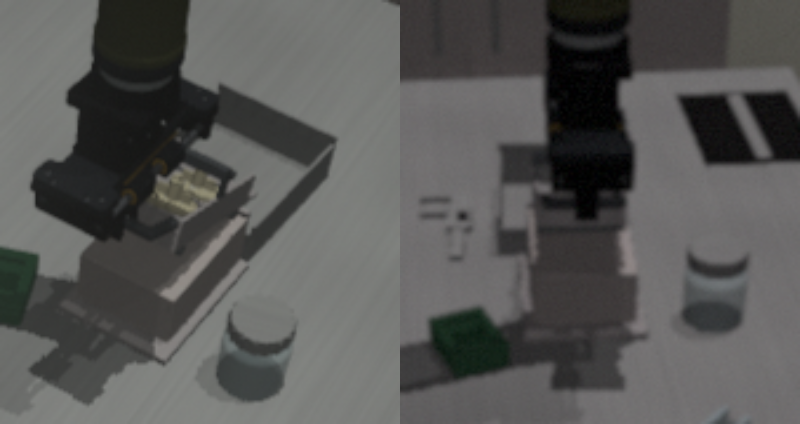

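Trays are sliding and bunched forward. Continuing gently.

```bash
python3 -m handwheel '[[0,-2,1,0,0],[0,-4,2,0,0],[0,-6,3,0,0],[0,-7,4,0,0],[0,-8,4.5,0,0]]'
python3 -m handwheel '[[0,0,0,0,0],[0,0,0,0,0],[0,0,0,0,0],[0,0,0,0,0],[0,0,0,0,0]]'
python3 - <<'E'
from h import *
for n in("scene","side"): cv2.imwrite(f"pics/{n}15.png",read_camera(n)[:,:,::-1])
a=cv2.imread("pics/scene15.png");b=cv2.imread("pics/side15.png")
c=np.hstack([cv2.resize(a[60:240,320:490],(400,424)),cv2.resize(b[100:260,240:390],(400,424))]);cv2.imwrite("pics/c15.png",c)
E
```

```text
clock: 19.93
tcp_pos: [0.5544, 0.0534, 0.1743]
ee_rot: [-1.571, -0.0, -0.061]
contact_force: [1.2, -0.4, -2.6]
gripper_width: 0.0109
clock: 20.35
tcp_pos: [0.5544, 0.0532, 0.174]
ee_rot: [-1.571, -0.0, -0.062]
contact_force: [0.9, -0.4, -2.3]
gripper_width: 0.011
```

View pics/c15.png

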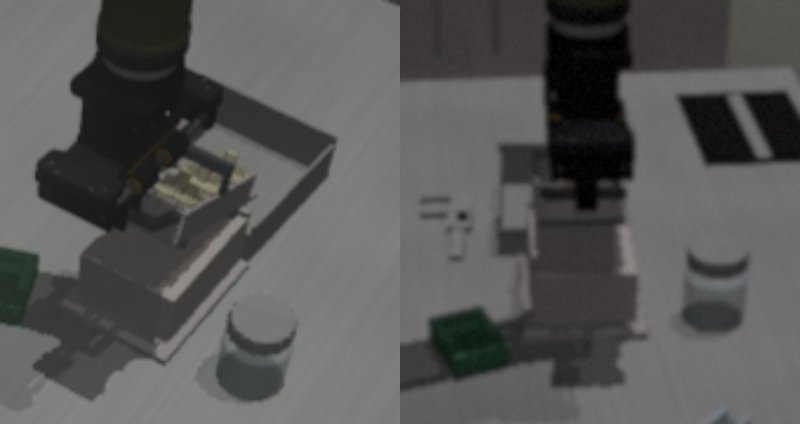

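Run:
```python
from h import *
crop(cv2.imread("pics/scene15.png"),370,105,450,170,9,"pics/z15.png")
```

```text
(no output)
```

View pics/z15.png

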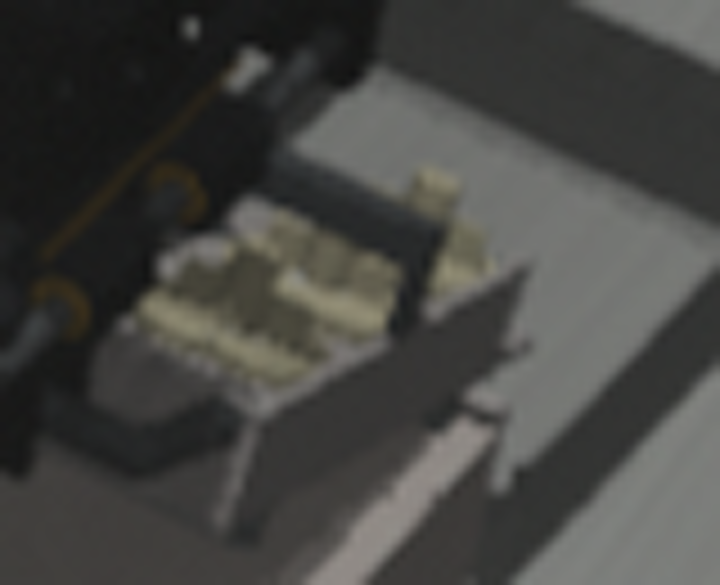

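```bash
python3 -m handwheel '[[0,-1,1,0,0],[0,-3,2,0,0],[0,-4,3,0,0],[0,-5,4,0,0],[0,-5,4,0,0]]'
python3 - <<'E'
from h import *
for n in("scene",): cv2.imwrite(f"pics/{n}16.png",read_camera(n)[:,:,::-1])
crop(cv2.imread("pics/scene16.png"),370,80,470,170,7,"pics/z16.png")
E
```

```text
clock: 20.87
tcp_pos: [0.5548, 0.0572, 0.1795]
ee_rot: [-1.571, -0.001, -0.062]
contact_force: [0.6, -1.2, -0.5]
gripper_width: 0.011
```

View pics/z16.png

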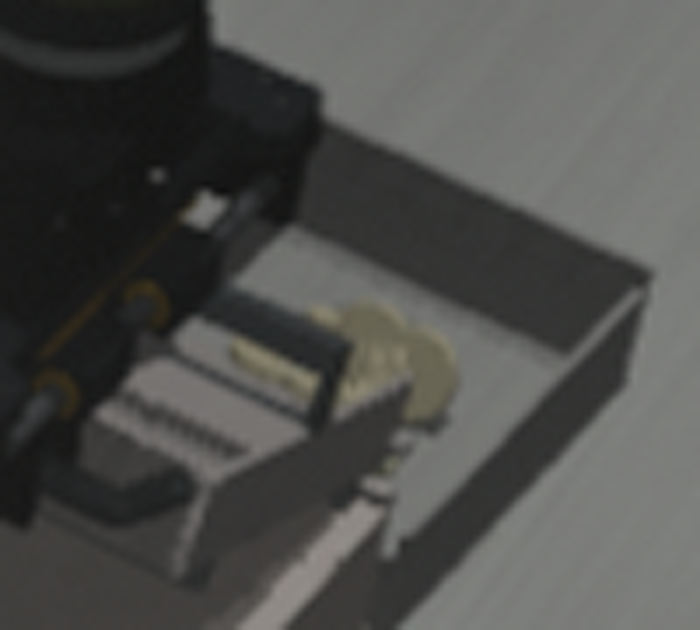

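```bash
python3 -m handwheel '[[0,0,0,0,0],[0,0,0,0,0],[0,0,0,0,0],[0,-1,1,0,0],[0,-2,1,0,0]]'
python3 - <<'E'
from h import *
for n in("scene",): cv2.imwrite(f"pics/{n}17.png",read_camera(n)[:,:,::-1])
crop(cv2.imread("pics/scene17.png"),370,80,470,170,7,"pics/z17.png")
E
```

```text
clock: 21.33
tcp_pos: [0.5545, 0.0585, 0.1809]
ee_rot: [-1.57, 0.0, -0.062]
contact_force: [0.3, 0.6, -2.0]
gripper_width: 0.0109
```

View pics/z17.png

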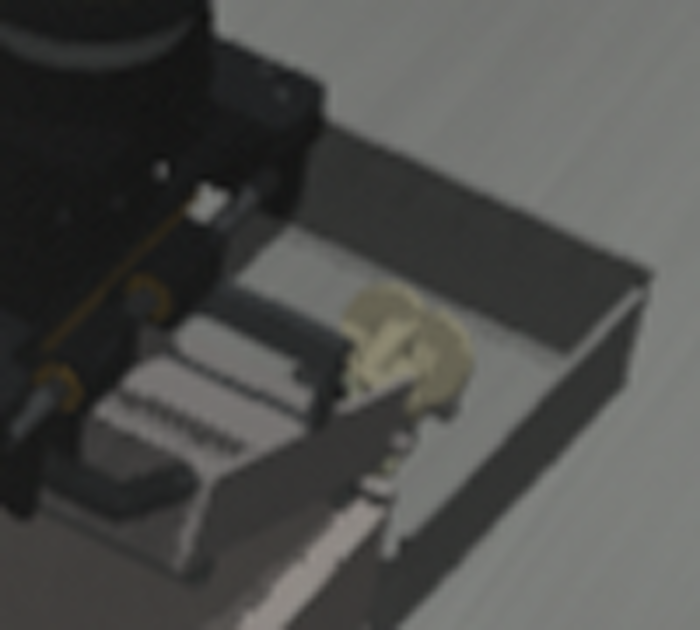

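```bash
python3 -m handwheel '[[0,-2,1,0,0],[0,-3,2,0,0],[0,-4,3,0,0],[0,-5,4,0,0],[0,-5,4,0,0]]'
python3 - <<'E'
from h import *
for n in("scene","side"): cv2.imwrite(f"pics/{n}18.png",read_camera(n)[:,:,::-1])
a=cv2.imread("pics/scene18.png");b=cv2.imread("pics/side18.png")
c=np.hstack([cv2.resize(a[80:170,370:470],(500,450),interpolation=2),cv2.resize(b[120:220,270:330],(300,450),interpolation=2)]);cv2.imwrite("pics/z18.png",c)
E
```

```text
clock: 21.8
tcp_pos: [0.555, 0.0623, 0.1863]
ee_rot: [-1.571, -0.0, -0.061]
contact_force: [-0.1, -0.7, -2.4]
gripper_width: 0.0112
```

View pics/z18.png

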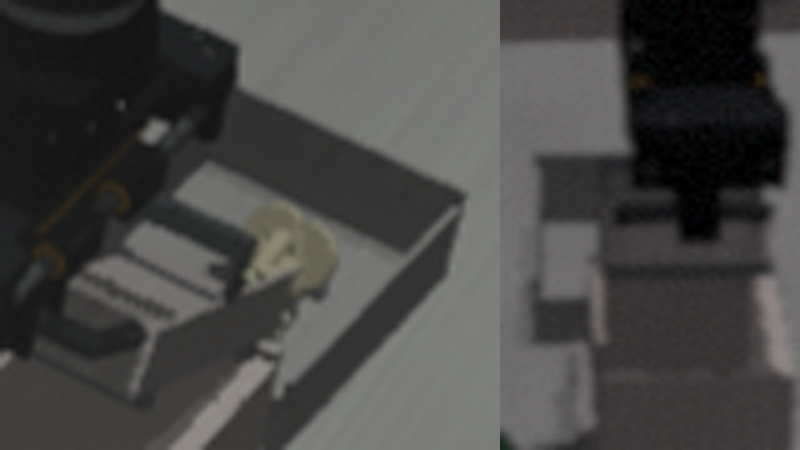

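Run:
```python
from h import *
cv2.imwrite(f"pics/wrist18.png",read_camera("wrist")[:,:,::-1])
crop(cv2.imread("pics/scene18.png"),400,100,450,160,10,"pics/z18b.png")
```

```text
(no output)
```

View pics/wrist18.png

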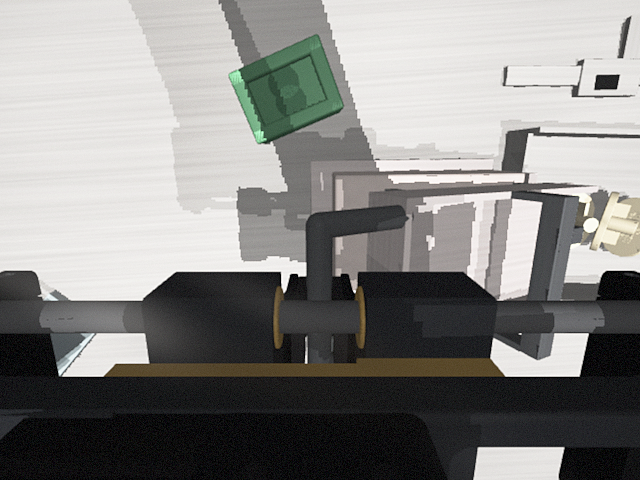

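View pics/z18b.png

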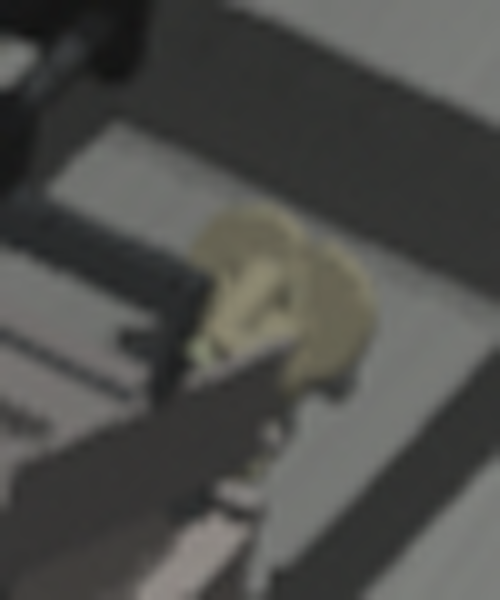

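The pan floor is clear, but trays are heaped at the chute end. A short pull-back jog should free them.

```bash
python3 -m handwheel '[[0,0,-14,0,0],[0,0,-14,0,0],[0,0,-9,0,0],[0,0,-4,0,0],[0,0,0,0,0]]' 35
python3 - <<'E'
from h import *
for n in("scene","wrist"): cv2.imwrite(f"pics/{n}19.png",read_camera(n)[:,:,::-1])
a=cv2.imread("pics/scene19.png");b=cv2.imread("pics/wrist19.png")
c=np.hstack([cv2.resize(a[80:170,370:470],(500,450),interpolation=2),cv2.resize(b[130:310,520:640],(300,450),interpolation=2)]);cv2.imwrite("pics/z19.png",c)
E
```

```text
clock: 22.37
tcp_pos: [0.5551, 0.0628, 0.1863]
ee_rot: [-1.572, -0.001, -0.061]
contact_force: [-0.5, -8.1, 3.1]
gripper_width: 0.0102
```

View pics/z19.png

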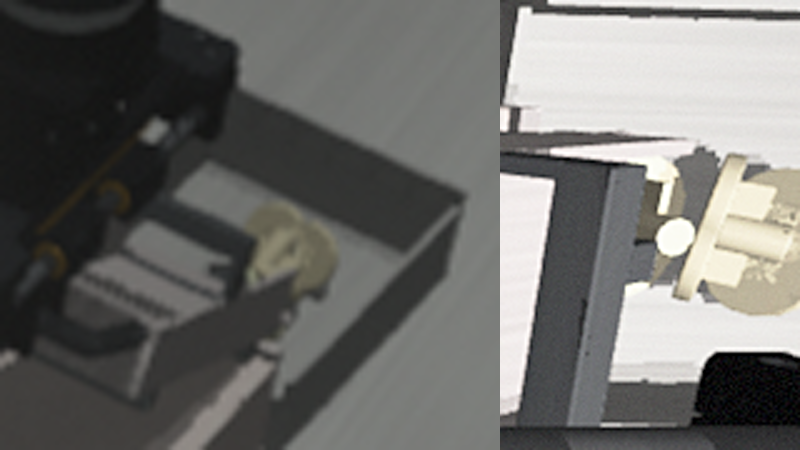

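Run:
```python
from h import *
crop(cv2.imread("pics/wrist19.png"),540,160,640,280,5,"pics/z19b.png")
crop(cv2.imread("pics/scene19.png"),400,95,460,165,8,"pics/z19c.png")
```

```text
(no output)
```

View pics/z19b.png

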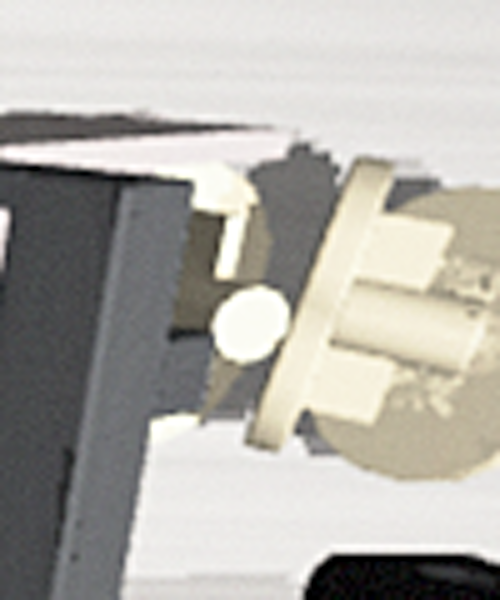

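View pics/z19c.png

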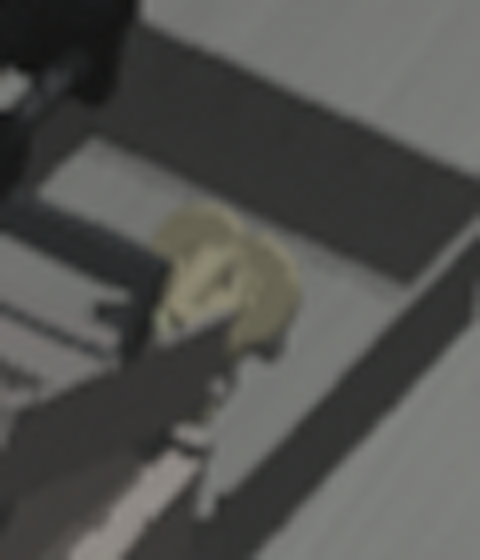

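Run:
```python
from h import *
np.set_printoptions(precision=4,suppress=True)
w=(590.4,224.6)
for z in(.03,.05,.07,.09,.1):
    p=plane("wrist",w,z);print(z,p,proj("scene",p),proj("side",p))
# B plate ends in wrist at various z
for z in(.005,.03,.06):
    print("B",z,plane("wrist",(540+265/5,160+445/5),z),plane("wrist",(540+375/5,160+160/5),z))
```

```text
0.03 [0.562  0.3075 0.03  ] [[418.6849 134.2185]] [[301.6422 175.7646]]
0.05 [0.5571 0.2918 0.05  ] [[415.2963 130.9788]] [[300.6174 172.528 ]]
0.07 [0.5521 0.2761 0.07  ] [[411.808  127.6438]] [[299.5595 169.187 ]]
0.09 [0.5472 0.2604 0.09  ] [[408.2157 124.2093]] [[298.467  165.7364]]
0.1 [0.5448 0.2525 0.1   ] [[406.3791 122.4533]] [[297.9072 163.9684]]
B 0.005 [0.5933 0.333  0.005 ] [0.5375 0.3462 0.005 ]
B 0.03 [0.5852 0.313  0.03  ] [0.5337 0.3252 0.03  ]
B 0.06 [0.5756 0.2889 0.06  ] [0.529  0.2999 0.06  ]
```

```bash
python3 -m handwheel '[[0,0,-8,0,0],[0,0,-18,0,0],[0,0,-18,0,0],[0,0,-18,0,0],[0,0,-18,0,0]]' 35
python3 - <<'E'
from h import *
for n in("scene","wrist"): cv2.imwrite(f"pics/{n}20.png",read_camera(n)[:,:,::-1])
a=cv2.imread("pics/scene20.png");b=cv2.imread("pics/wrist20.png")
c=np.hstack([cv2.resize(a[90:165,390:465],(450,450),interpolation=2),cv2.resize(b[130:310,500:640],(350,450),interpolation=2)]);cv2.imwrite("pics/z20.png",c)
E
```

```text
clock: 22.88
tcp_pos: [0.5538, 0.0436, 0.186]
ee_rot: [-1.571, 0.0, -0.063]
contact_force: [-0.4, -0.6, -1.7]
gripper_width: 0.0112
```

View pics/z20.png

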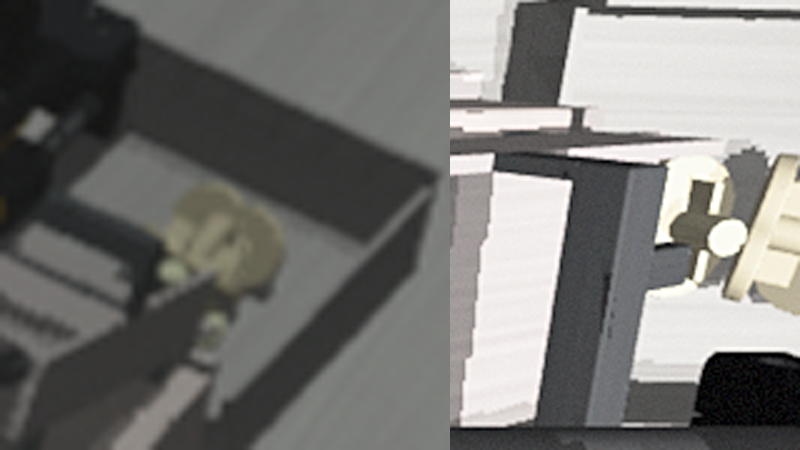

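All three trays are now in the bin. The third tray's stem top stays fixed at (0.562, 0.308, 0.03) in both views while the pan moved back, so it stands on the bin floor under the tab. Now I'll lower the pan back to level.

```bash
python3 -m handwheel '[[0,4,-3,0,0],[0,8,-6,0,0],[0,14,-10,0,0],[0,20,-14,0,0],[0,26,-17.5,0,0]]'
python3 -m handwheel '[[0,5,-2,0,0],[0,10,-4,0,0],[0,15,-6,0,0],[0,19,-8,0,0],[0,22,-8,0,0]]'
python3 go.py .553 .0185 .109 86.46
python3 - <<'E'
from h import *
for n in("scene","wrist"): cv2.imwrite(f"pics/{n}21.png",read_camera(n)[:,:,::-1])
a=cv2.imread("pics/scene21.png");b=cv2.imread("pics/wrist21.png")
c=np.hstack([cv2.resize(a[80:200,345:465],(450,450),interpolation=2),cv2.resize(b[130:310,500:640],(350,450),interpolation=2)]);cv2.imwrite("pics/z21.png",c)
E
```

```text
clock: 23.4
tcp_pos: [0.5527, 0.0267, 0.1593]
ee_rot: [-1.57, 0.0, -0.062]
contact_force: [0.6, 2.1, -2.2]
gripper_width: 0.0109
clock: 23.82
tcp_pos: [0.5521, 0.0175, 0.1375]
ee_rot: [-1.572, 0.0, -0.062]
contact_force: [0.7, -0.2, 0.6]
gripper_width: 0.011
t 23.8167 pos [0.5521 0.0175 0.1375] zdir 86.42 tool-y [-0.    -0.001 -1.   ] delta mm [ 0.8 28.5  1.1] twist -0.001 F [ 0.7  -0.19  0.59] w 0.011 q [ 0.61  0.27 -0.79  1.79  0.21  1.16  1.27]
```

View pics/z21.png

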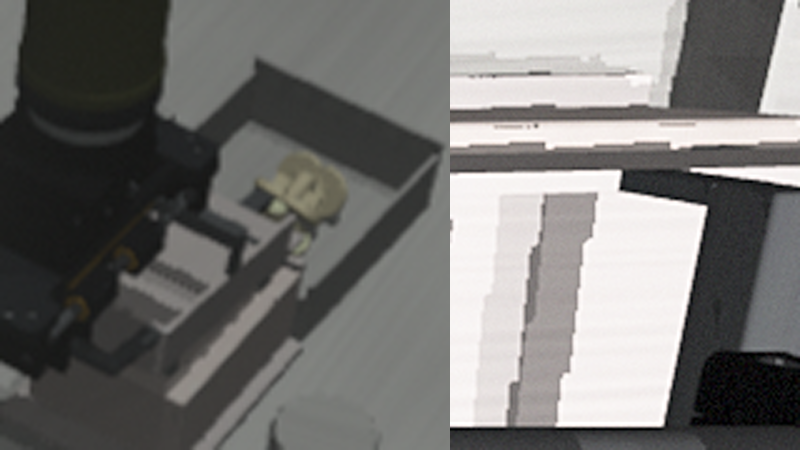

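```bash
python3 -m handwheel '[[0,4,0,0,0],[0,9,0,0,0],[0,14,0,0,0],[0,18,0,0,0],[0,21,0,0,0]]'
python3 -m handwheel '[[0,2,0,0,0],[0,4,1,0,0],[0,6,1,0,0],[0,7,2,0,0],[0,7,2,0,0]]'
python3 go.py .553 .0185 .109 86.46
python3 - <<'E'
from h import *
for n in("side",): cv2.imwrite(f"pics/{n}22.png",read_camera(n)[:,:,::-1])
crop(cv2.imread("pics/side22.png"),250,120,360,240,5,"pics/z22.png")
E
```

```text
clock: 24.33
tcp_pos: [0.552, 0.0181, 0.1163]
ee_rot: [-1.571, 0.001, -0.062]
contact_force: [0.0, -2.0, 0.0]
gripper_width: 0.011
clock: 24.75
tcp_pos: [0.5527, 0.0199, 0.111]
ee_rot: [-1.573, -0.0, -0.062]
contact_force: [-3.1, -4.7, 8.7]
gripper_width: 0.0108
t 24.75 pos [0.5527 0.0199 0.111 ] zdir 86.46 tool-y [ 0.    -0.002 -1.   ] delta mm [ 0.4  2.  -1.4] twist 0.0 F [-3.08 -4.69  8.65] w 0.0108 q [ 0.59  0.3  -0.78  1.82  0.24  1.12  1.24]
```

View pics/z22.png

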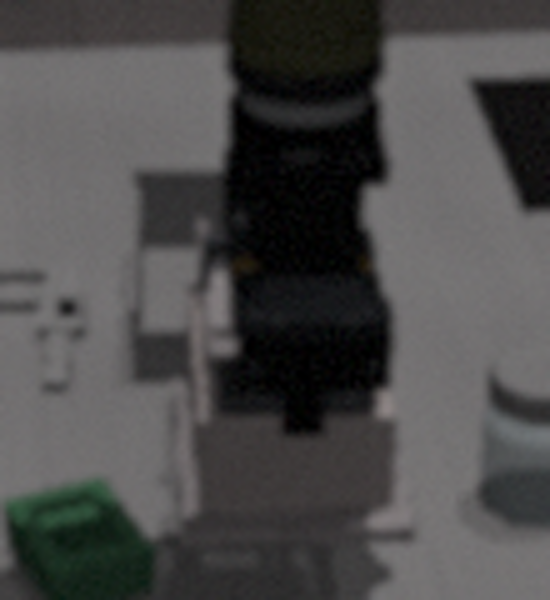

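```bash
python3 -m handwheel '[[0,-2,0,0,0],[0,-2,0,0,0.1],[0,-2,0,0,0.3],[0,-2,0,0,0.4],[0,-2,0,0,0.4]]'
python3 -m handwheel '[[0,0,0,0,0.4],[0,0,0,0,0.4],[0,-15,0,0,0.4],[0,-40,0,0,0.4],[0,-75,0,0,0.4]]'
python3 -m handwheel '[[0,-30,0,0,0.4],[0,-40,-30,0,0.4],[0,-40,-60,0,0.4],[0,-40,-80,0,0.4],[0,-40,-80,0,0.4]]'
python3 - <<'E'
from h import *
for n in("scene","side","wrist"): cv2.imwrite(f"pics/{n}23.png",read_camera(n)[:,:,::-1])
a=cv2.imread("pics/scene23.png");b=cv2.imread("pics/side23.png")
c=np.hstack([cv2.resize(a[80:220,340:480],(450,450),interpolation=2),cv2.resize(b[120:240,260:353],(350,450),interpolation=2)]);cv2.imwrite("pics/z23.png",c)
E
python3 go.py .553 .0185 .109 86.46
```

```text
clock: 25.22
tcp_pos: [0.5523, 0.0215, 0.1119]
ee_rot: [-1.57, 0.0, -0.061]
contact_force: [0.0, 0.5, 0.5]
gripper_width: 0.0236
clock: 25.63
tcp_pos: [0.5504, 0.0207, 0.1854]
ee_rot: [-1.57, 0.005, -0.061]
contact_force: [0.0, -0.8, 0.4]
gripper_width: 0.0348
clock: 26.05
tcp_pos: [0.5471, -0.0654, 0.227]
ee_rot: [-1.574, -0.0, -0.07]
contact_force: [-0.1, -0.5, -0.9]
gripper_width: 0.0348
t 26.2 pos [ 0.5474 -0.0584  0.227 ] zdir 86.48 tool-y [-0.     0.001 -1.   ] delta mm [  0.9 118.   77. ] twist 0.0 F [0.01 0.   0.62] w 0.0351 q [ 0.74  0.18 -0.76  1.69  0.12  1.33  1.47]
```

View pics/z23.png

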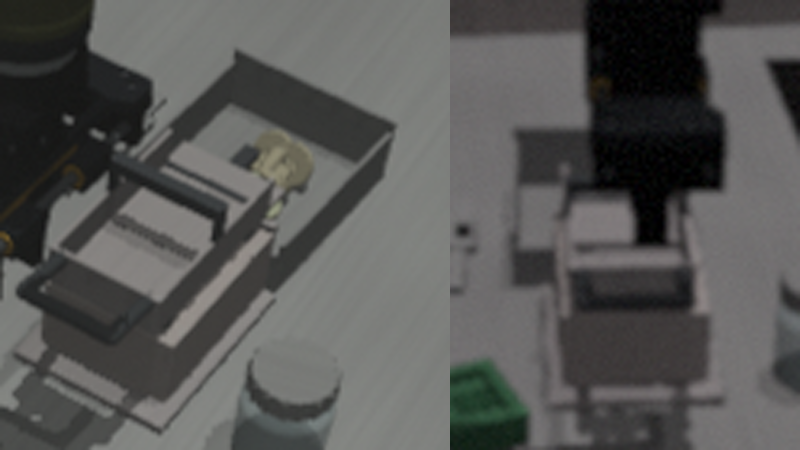

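View pics/wrist23.png

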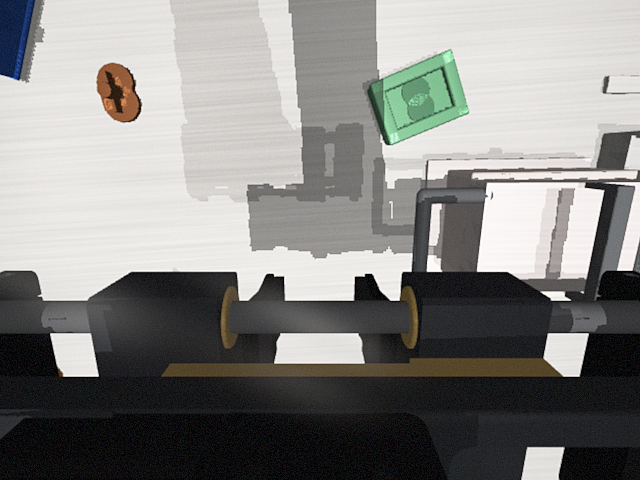

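```bash
python3 -m handwheel '[[0,-10,40,0,0.4],[0,-20,80,0,0.4],[0,-30,120,0,0.4],[0,-40,160,0,0.4],[0,-40,200,0,0.4]]'
python3 -m handwheel '[[0,0,35,0,0.4],[0,0,60,0,0.4],[0,0,75,0,0.4],[0,0,75,0,0.4],[0,0,75,0,0.4]]'
python3 - <<'E'
from h import *
for n in("scene","wrist"): cv2.imwrite(f"pics/{n}24.png",read_camera(n)[:,:,::-1])
E
python3 go.py .553 .0185 .109 86.46
```

```text
clock: 26.62
tcp_pos: [0.5599, 0.1447, 0.2694]
ee_rot: [-1.569, -0.004, -0.059]
contact_force: [1.0, 0.5, 0.0]
gripper_width: 0.0353
clock: 27.03
tcp_pos: [0.5633, 0.2177, 0.2669]
ee_rot: [-1.57, 0.001, -0.057]
contact_force: [0.3, -0.4, -0.3]
gripper_width: 0.0351
t 27.1333 pos [0.5643 0.2146 0.2668] zdir 86.44 tool-y [-0.    -0.001 -1.   ] delta mm [   0.9  158.  -196.3] twist -0.0 F [ 0.21 -0.99  0.31] w 0.0345 q [ 0.31  0.32 -0.9   1.5   0.25  1.44  0.92]
```

View pics/wrist24.png

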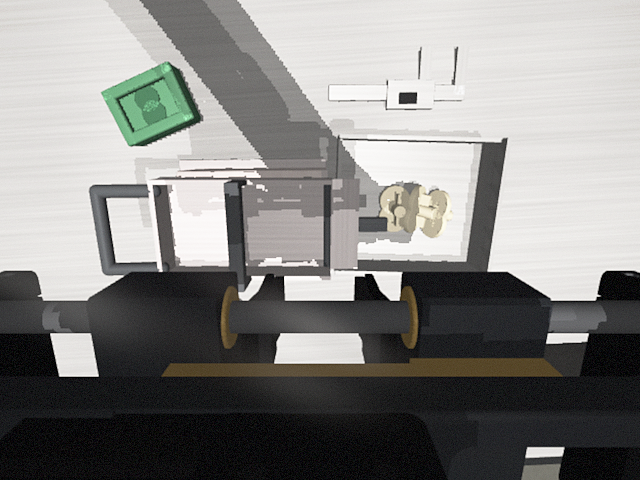

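Run:
```python
from h import *
np.set_printoptions(precision=4,suppress=True)
im=cv2.imread("pics/wrist24.png");crop(im,310,130,510,280,4,"pics/z24.png")
# pan: bar far end top, tab end, hinge/gate edge, bin corners, stems
P=lambda uv,z:plane("wrist",uv,z)
bar=P((234,181),.144);print("bar end",bar)
print("handle far corner",P((97,187),.115))
print("gate edge (z .084)",P((357,181),.084),"tab end",P((387,224),.084))
print("bin far-left top",P((505,140),.06),"near left",P((338,137),.042))
```

```text
bar end [0.5109 0.1504 0.144 ]
handle far corner [0.5104 0.024  0.115 ]
gate edge (z .084) [0.5214 0.2525 0.084 ] tab end [0.5649 0.2805 0.084 ]
bin far-left top [0.4922 0.4028 0.06  ] near left [0.4784 0.2387 0.042 ]
```

View pics/z24.png

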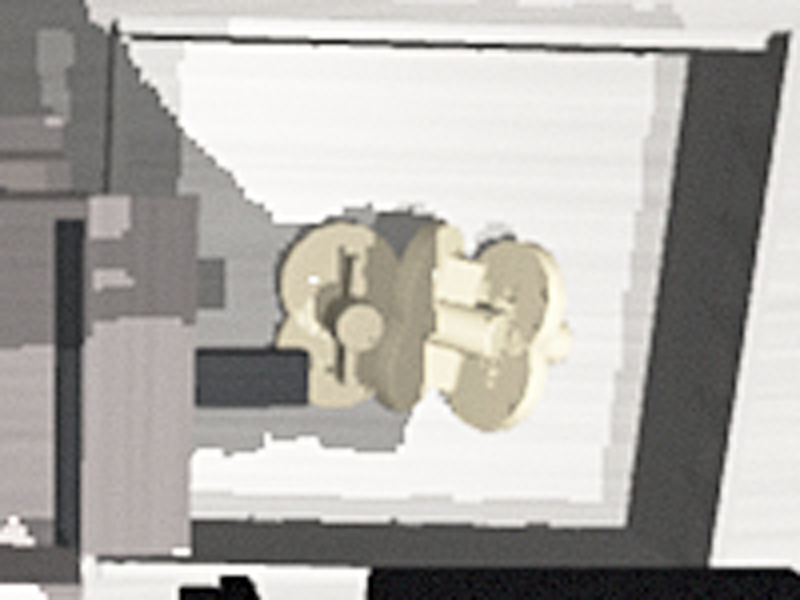

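Run:
```python
from h import *
for n in ("scene","side"): cv2.imwrite(f"pics/{n}25.png",read_camera(n)[:,:,::-1])
crop(cv2.imread("pics/scene25.png"),370,90,450,170,8,"pics/z25.png")
```

```text
(no output)
```

View pics/z25.png

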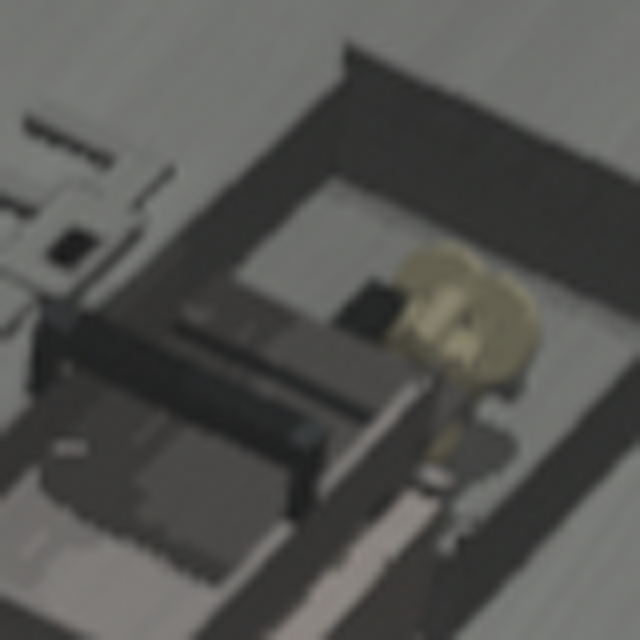

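Run:
```python
from h import *
np.set_printoptions(precision=4,suppress=True)
import cv2
def gap(a,b):
    p=two(a,b);return p,proj(a[0],p)-a[1],proj(b[0],p)-b[1]
print("tab L",gap(("wrist",(387,217.5)),("scene",(416.25,125.4))))
print("tab R",gap(("wrist",(387,230.8)),("scene",(421.25,127.1))))
# gate edge far-left corner: wrist crop (198,197); scene crop (238,277)
print("edge L",gap(("wrist",(310+198/4,130+197/4)),("scene",(370+238/8,90+277/8))))
print("bar end",gap(("wrist",(234,181)),("scene",(370+55/8,90+305/8))))
```

```text
tab L (array([0.5604, 0.2811, 0.0777]), array([[0.1605, 0.2243]]), array([[-0.1109,  0.0195]]))
tab R (array([0.5739, 0.2808, 0.0789]), array([[0.3118, 0.419 ]]), array([[-0.2108,  0.0446]]))
edge L (array([0.5236, 0.2561, 0.0802]), array([[1.7089, 2.9499]]), array([[-1.3336,  0.0181]]))
bar end (array([0.5133, 0.1498, 0.1414]), array([[1.3416, 2.4067]]), array([[-0.8984, -0.1521]]))
```

Final checks agree: the tab tip is at z 0.078 (hinge 0.084), so the gate is fully down. The bar is at y ≈ 0.147, pan x ≈ −1 mm in the cradle frame. All three trays are in the bin and the arm is clear.

```bash
python3 -c "
from plant import r
print(r.hand_in())"
```

```text
the job is handed in; nothing more can be done
None
```

I carried the pan level by its crossbar to the cradle, let go, pushed the gate down by its tab to the stop, then took the end handle and tipped the pan to about 26°. All three trays slid out through the gate end into the bin. I set the pan back level, let go and handed the job in at about 27 s. No verdict is reported.

**Last checks that passed:**
- **Trays:** all three are inside the bin walls and looked the same in successive pictures. One stands on edge against another, and one sits stem up just under the tab without touching it.
- **Gate:** the tab tip is at z 0.078 against the hinge at 0.084, so it is fully down.
- **Pan:** it looks level and is about 1 mm behind the cradle's centre. Its bar came out at z 0.141 where 0.144 was expected, which is within the measuring error.
- **Robot:** nothing was touching it and the force reading was near zero. The jar, mould and calliper look undisturbed in the pictures; I did not measure them.

**Where I misjudged or readings disagreed:**
- During the tip I first thought one tray was jammed on the chute. After one quick pull-back and a second look from two views, it was standing on the bin floor.
- The wrist and fixed cameras disagreed by about 5 mm sideways on the pan's position, well inside the tolerance.

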